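# Load the revolving serving stand

### The job

Turn the revolving stand by its knob until its bay clicks home at the narrow loading tongue with the stud; then move the used ramekin out of the bay onto the saucer, upright, and stack all the wooden trays in the bay in a staggered pile: the lowest with its end against the batten, the next resting on its rim but shifted 2 cm away from the batten, the third straight above the first, and so on in turn. When the pile is complete, turn the stand round until the bay clicks home at the wide guest tongue, the pile still in order, and let go. Leave the sugar pourer, milk jug and bell where they are.

Things in the scene. Friction and masses are not known exactly. Their poses are not given: they have to be found in the camera images.
- turntable (a joint): angle of the stand's disc about its vertical axis (rad, counter-clockwise from above positive, travel -3.7 to 3.7): 0 = bay at the guest tongue, +3.14 or -3.14 (either will do) = bay at the loading tongue. A catch draws it home every quarter turn (0, +-1.57, +-3.14): it pulls home from up to 45 degrees away and takes at most about 6 N at the knob to turn past
- stand: the fixed foot of the revolving stand; origin on its axis of turning, on the worktop; its x axis points to the guest tongue, -x to the loading tongue. The round wooden disc on it is 270 mm across, its upper face 30 mm above the worktop. The 10 mm high tongues stick out under the disc to 165 mm from the axis. It starts turned by up to 0.35 rad about the vertical
- loading_mark (a point): brass stud on the narrow (28 mm) loading tongue, 154 mm from the axis, on the robot's side
- guest_mark (a point): middle of the wide (80 mm) guest tongue, without a stud, 154 mm from the axis, on the far side
- bay_edge (a point): point that turns with the disc, on the bay's mid-line 154 mm from the axis (19 mm outside the disc's edge): it stands over a mark when the bay is home there
- bay (a point): on the disc's upper face, 66 mm from the axis: the place for the middle of the lowest tray. x points radially outward, y along the bay (a tray's long side lies along y) towards the batten. The bay is 64 mm wide, outlined by dark lines
- batten (a point): middle of the bay-side face of the batten, a 54 x 10 mm strip 12 mm high across the bay's +y end; this face is 53 mm from bay, so a 100 mm tray centred on bay leaves 3 mm
- knob_grip (a point): point to grip on the upright round knob (24 mm thick, its top 50 mm above the disc), on the disc, across from the bay, 108 mm from the axis; the point is 30 mm above the disc; the knob turns with the disc
- saucer: white saucer, 115 mm across, 16 mm high, loose; origin under its middle; the ramekin stands on it 9 mm up
- ramekin: used ramekin: a small round white dish, empty, 62 mm across its rim, 50 mm across its foot, 34 mm high, 0.13 kg; origin under its middle. It starts standing in the bay
- tray_1: light wooden tray (all four alike; between two and four are present), 100 mm along x, 58 mm along y, 26 mm high, walls 5 mm thick, open on top; origin under its middle. It stands on a central foot 40 x 30 mm; its flat underside is 4 mm above the foot's bottom and its floor 8 mm. On another tray the underside rests on the rim below and the foot hangs inside, so each layer adds 22 mm. 0.09 kg
- tray_2: light wooden tray (all four alike; between two and four are present), 100 mm along x, 58 mm along y, 26 mm high, walls 5 mm thick, open on top; origin under its middle. It stands on a central foot 40 x 30 mm; its flat underside is 4 mm above the foot's bottom and its floor 8 mm. On another tray the underside rests on the rim below and the foot hangs inside, so each layer adds 22 mm. 0.09 kg
- tray_3: light wooden tray (all four alike; between two and four are present), 100 mm along x, 58 mm along y, 26 mm high, walls 5 mm thick, open on top; origin under its middle. It stands on a central foot 40 x 30 mm; its flat underside is 4 mm above the foot's bottom and its floor 8 mm. On another tray the underside rests on the rim below and the foot hangs inside, so each layer adds 22 mm. 0.09 kg
- tray_4: light wooden tray (all four alike; between two and four are present), 100 mm along x, 58 mm along y, 26 mm high, walls 5 mm thick, open on top; origin under its middle. It stands on a central foot 40 x 30 mm; its flat underside is 4 mm above the foot's bottom and its floor 8 mm. On another tray the underside rests on the rim below and the foot hangs inside, so each layer adds 22 mm. 0.09 kg
- sugar_pourer: bystander: glass sugar pourer 150 mm high, 68 mm across; origin under its middle
- milk_jug: bystander: steel milk jug 100 mm high, 106 mm long with handle; origin on its underside
- bell: bystander: counter bell 84 mm across, 61 mm high; origin under its middle
Not all that is in view belongs to the job. Of the things shaped like the ramekin, the white one is meant.

How it is judged:
On the way, in this order (a step that is already met when the one before it is completed fails the run):
1. the bay is turned to the loading tongue and has come to rest there (horizontal distance between bay_edge and loading_mark below 0.012 m and velocity of joint turntable between -0.1 and 0.1 rad/s), for 0.3 s.
2. all trays stand staggered in the bay while it is at the loading tongue (all of step 1 and ((z of tray_1 in the frame of bay between -0.006 and 0.006 m and y of tray_1 in the frame of bay between -0.007 and 0.007 m) or (z of tray_1 in the frame of bay between 0.016 and 0.028 m and y of tray_1 in the frame of bay between -0.027 and -0.011 m) or (z of tray_1 in the frame of bay between 0.038 and 0.05 m and y of tray_1 in the frame of bay between -0.007 and 0.007 m) or (z of tray_1 in the frame of bay between 0.06 and 0.072 m and y of tray_1 in the frame of bay between -0.027 and -0.011 m)) and x of tray_1 in the frame of bay between -0.011 and 0.011 m and angle between the x axis of each of tray_1, tray_2, tray_3, tray_4 and the y axis of bay, either way round below 0.17 rad and angle between each of tray_1, tray_2, tray_3, tray_4's own z axis and vertical below 0.08 rad and linear speed of each of tray_1, tray_2, tray_3, tray_4 below 0.03 m/s and ((z of tray_2 in the frame of bay between -0.006 and 0.006 m and y of tray_2 in the frame of bay between -0.007 and 0.007 m) or (z of tray_2 in the frame of bay between 0.016 and 0.028 m and y of tray_2 in the frame of bay between -0.027 and -0.011 m) or (z of tray_2 in the frame of bay between 0.038 and 0.05 m and y of tray_2 in the frame of bay between -0.007 and 0.007 m) or (z of tray_2 in the frame of bay between 0.06 and 0.072 m and y of tray_2 in the frame of bay between -0.027 and -0.011 m)) and x of tray_2 in the frame of bay between -0.011 and 0.011 m and ((z of tray_3 in the frame of bay between -0.006 and 0.006 m and y of tray_3 in the frame of bay between -0.007 and 0.007 m) or (z of tray_3 in the frame of bay between 0.016 and 0.028 m and y of tray_3 in the frame of bay between -0.027 and -0.011 m) or (z of tray_3 in the frame of bay between 0.038 and 0.05 m and y of tray_3 in the frame of bay between -0.007 and 0.007 m) or (z of tray_3 in the frame of bay between 0.06 and 0.072 m and y of tray_3 in the frame of bay between -0.027 and -0.011 m)) and x of tray_3 in the frame of bay between -0.011 and 0.011 m and ((z of tray_4 in the frame of bay between -0.006 and 0.006 m and y of tray_4 in the frame of bay between -0.007 and 0.007 m) or (z of tray_4 in the frame of bay between 0.016 and 0.028 m and y of tray_4 in the frame of bay between -0.027 and -0.011 m) or (z of tray_4 in the frame of bay between 0.038 and 0.05 m and y of tray_4 in the frame of bay between -0.007 and 0.007 m) or (z of tray_4 in the frame of bay between 0.06 and 0.072 m and y of tray_4 in the frame of bay between -0.027 and -0.011 m)) and x of tray_4 in the frame of bay between -0.011 and 0.011 m), for 0.3 s.
At the end, for the whole second after the job is handed in: Bay home at the guest tongue (12 mm); trays level, seated, square (0.17 rad), 11 mm across; odd layers within 7 mm of bay along the bay, even ones 11 to 27 mm from it, away from the batten; ramekin upright on the saucer within 20 mm of its middle; all at rest (horizontal distance between bay_edge and guest_mark below 0.012 m and velocity of joint turntable between -0.1 and 0.1 rad/s and ((z of tray_1 in the frame of bay between -0.006 and 0.006 m and y of tray_1 in the frame of bay between -0.007 and 0.007 m) or (z of tray_1 in the frame of bay between 0.016 and 0.028 m and y of tray_1 in the frame of bay between -0.027 and -0.011 m) or (z of tray_1 in the frame of bay between 0.038 and 0.05 m and y of tray_1 in the frame of bay between -0.007 and 0.007 m) or (z of tray_1 in the frame of bay between 0.06 and 0.072 m and y of tray_1 in the frame of bay between -0.027 and -0.011 m)) and x of tray_1 in the frame of bay between -0.011 and 0.011 m and angle between the x axis of each of tray_1, tray_2, tray_3, tray_4 and the y axis of bay, either way round below 0.17 rad and angle between each of tray_1, tray_2, tray_3, tray_4's own z axis and vertical below 0.08 rad and linear speed of each of tray_1, tray_2, tray_3, tray_4, ramekin below 0.03 m/s and ((z of tray_2 in the frame of bay between -0.006 and 0.006 m and y of tray_2 in the frame of bay between -0.007 and 0.007 m) or (z of tray_2 in the frame of bay between 0.016 and 0.028 m and y of tray_2 in the frame of bay between -0.027 and -0.011 m) or (z of tray_2 in the frame of bay between 0.038 and 0.05 m and y of tray_2 in the frame of bay between -0.007 and 0.007 m) or (z of tray_2 in the frame of bay between 0.06 and 0.072 m and y of tray_2 in the frame of bay between -0.027 and -0.011 m)) and x of tray_2 in the frame of bay between -0.011 and 0.011 m and ((z of tray_3 in the frame of bay between -0.006 and 0.006 m and y of tray_3 in the frame of bay between -0.007 and 0.007 m) or (z of tray_3 in the frame of bay between 0.016 and 0.028 m and y of tray_3 in the frame of bay between -0.027 and -0.011 m) or (z of tray_3 in the frame of bay between 0.038 and 0.05 m and y of tray_3 in the frame of bay between -0.007 and 0.007 m) or (z of tray_3 in the frame of bay between 0.06 and 0.072 m and y of tray_3 in the frame of bay between -0.027 and -0.011 m)) and x of tray_3 in the frame of bay between -0.011 and 0.011 m and ((z of tray_4 in the frame of bay between -0.006 and 0.006 m and y of tray_4 in the frame of bay between -0.007 and 0.007 m) or (z of tray_4 in the frame of bay between 0.016 and 0.028 m and y of tray_4 in the frame of bay between -0.027 and -0.011 m) or (z of tray_4 in the frame of bay between 0.038 and 0.05 m and y of tray_4 in the frame of bay between -0.007 and 0.007 m) or (z of tray_4 in the frame of bay between 0.06 and 0.072 m and y of tray_4 in the frame of bay between -0.027 and -0.011 m)) and x of tray_4 in the frame of bay between -0.011 and 0.011 m and horizontal distance between ramekin and saucer below 0.02 m and z of ramekin in the frame of saucer between 0.004 and 0.016 m and angle between ramekin's own z axis and vertical below 0.15 rad); the robot touches nothing.
It fails at once if sugar_pourer knocked aside by more than 4 cm or tipped (distance of sugar_pourer from where it was at the start of the episode above 0.04 m or angle between sugar_pourer's own z axis and vertical above 0.5 rad).
It fails at once if milk_jug knocked aside by more than 4 cm or tipped (distance of milk_jug from where it was at the start of the episode above 0.04 m or angle between milk_jug's own z axis and vertical above 0.5 rad).
It fails at once if bell knocked aside by more than 4 cm or tipped (distance of bell from where it was at the start of the episode above 0.04 m or angle between bell's own z axis and vertical above 0.5 rad).
Of tray_1, tray_2, tray_3, tray_4 only 2 to 4 are there at a start; the rules pass over those that are not, and their reading is None.
At some moment in a run one of ramekin may be knocked a few centimetres aside while the robot is not near it.
Once in a run the grip may slacken for a moment while it holds something.
It also fails if it takes over 210 s, if anything falls off the work surface, if the arm or the gripper's body presses on something with over 40 N, if the wrist force passes 120 N, or if a joint passes its speed limit or range.

### The arm

A 7-joint arm with a two-finger parallel gripper is mounted at the origin on a cart in front of the work surface, level with it; the furniture and walls round the work are solid. World frame = base frame: x ahead of the robot, y to its left, z up, the work surface at z = 0. Lengths are in m, angles in rad, forces in N, time in s.
With the tool pointing down it reaches from about 0.4 to 0.875 m from the base axis. Payload 4.4 kg.
Tool frame: the origin (TCP) lies at the very end of the fingers, on their centre line; the grasp point (between the pads) lies 19 mm behind it (grip_depth is the z of the grasp point in the tool frame, in m); z points along the fingers, y is the line along which they close (so a half turn about z gives the same grasp; the last joint's range is limited). The gripper opens to 85 mm and grips with 20 to 120 N. Pads are 22 mm wide; open, the fingers measure 114 mm over their backs; the gripper's body (76 mm by 85 mm) begins 54 mm behind the grasp point. The pads swing forward as they close: fully open they stand 13 mm farther back than shut.
Start: joints at [1.164, 0.628, 0.038, 1.517, -0.027, 0.996, -0.02], TCP at [0.217, -0.613, 0.231] pointing down, gripper open.
Joint ranges: [-3.06, 3.06], [-0.37, 2.12], [-1.25, 1.32], [0.18, 2.47], [-1.1, 4.24], [0.23, 1.98], [-2.94, 2.94]. Speed limits (rad/s): [2.57, 2.57, 3.14, 3.14, 3.14, 3.14, 3.14].

### API

Orientations are given as a unit quaternion [x, y, z, w].
In Python, from station import * gives the robot as it stands.
- The arm moves only by the tool step_arm, never from a script. Its argument "steps" is one flat list of numbers, 7 for each row, row after row: the opening, from 0 (shut) to 1 (fully open), then the shift along the tool's x, y, z in m, then the turn, a rotation vector about the tool's x, y, z in degrees. A call has 1 to 12 rows; each row shifts and turns the commanded pose from where the row before left it, along the tool's axes as they then stand; what a row does not reach is not made up. A row lasts 1/12 s, in which the tool goes at most 41.7 mm and 7.16 degrees, less where a joint would pass 70% of its speed; a pose out of reach is approached as far as the arm can. A call is refused whole if a number of a shift passes 0.0417 or a number of a turn 7.16, either way. A call with a gripper value outside its range is refused whole. The fingers move at their own pace and stop on an object; "newtons" is the grip in N (left out, the last holds). Time passes only in rows, so rows that do not move let the fingers close. It gives the time, the measured TCP pose, the force, the opening and the grip force at its end, in the units of the state.
- observe(): the state, without advancing time (a new reading comes with each control period).
- snapshot(name): name is "scene" or "top" or "wrist"; returns a dict with "image" (480x640x3 uint8, red, green, blue), "range_z" (480x640 float32, m along the optical axis (not along the pixel's ray), 0 where there is no reading), "K" (3x3 intrinsics, pixels), "extrinsics" (4x4, takes a point from camera to world coordinates); the wrist camera has in their place "T_tool_cam" (4x4, takes a point from camera to tool coordinates, whose origin is the TCP and whose axes are the flange's). Camera axes: x right, y down, z forward; pixel columns grow to the right and rows downward; lengths in m; the calibration is good to about 2 mm. A picture is of the moment at which its call begins: read the wrist's pose just before it.
- finish_job(): hands the job in; it is judged then, once.
Trained networks look in a picture, given as the dict that the camera call returned (one of the last four; its "shot" number tells which), for a name from the list of things; names that differ only in an ending like _2 or _b are one class to them, and where a whole thing is asked for, a point or a joint stands for the part that bears it (a point fixed in the world has none). Each returns a list of dicts, best first, with "confidence" (0 to 1); they miss things now and then, are a little off and sometimes report something else, mostly with a low value. They report only what shows in the picture. A call takes as long as a camera call. They do not tell look-alikes from the thing itself.
- trace(query, picture): "region" (480x640 bool, what is visible of it) and "rect" ([centre column, centre row, width, height] in pixels, round what is visible of it).
The state is a dict: "time_s": time; "qpos": joint angles; "qd": joint speeds; "joint_efforts": joint torques, N m; "tcp_pos": TCP position; "orientation": TCP orientation; "wrist_force": force on the tool from outside, world axes, zero at the start; "torque": the same for the moment, N m; "opening": finger opening in m; "finger_force": force on a finger pad.
Only numpy, scipy, OpenCV 4.12 (cv2) and the standard library are available. Lean on these libraries where they do the work, as an engineer would, in place of code of your own. Each camera call takes 0.05 s, during which the arm holds its last target. There are 200 camera calls.

## Working session

There is one attempt and no reset: what is moved stays moved. The work goes in short steps, Python scripts to look and compute and a tool call to move; the robot and the scene stay as the last step left them, time stands still between calls to the robot, and variables do not carry over. Pictures are saved under pics/ and viewed, at most 16 in all, crops included, and the job is handed in when it is done.

Besides the shell and the picture viewer there is one more tool, called after ">>>" as name(argument=value, ...) on one line, values as JSON. step_arm: Moves the arm, as the interface text tells. Its arguments: {"type":"object","properties":{"steps":{"type":"array","items":{"type":"number"}},"newtons":{"type":"number"}},"required":["steps"]}

```bash
mkdir -p pics; ls; cat > h.py <<'E'
from station import *
import numpy as np, cv2
from scipy.spatial.transform import Rotation as R
def cam(name):
    o=observe(); s=snapshot(name)
    if 'extrinsics' in s: T=s['extrinsics']
    else:
        T=np.eye(4);T[:3,:3]=R.from_quat(o['orientation']).as_matrix();T[:3,3]=o['tcp_pos'];T=T@s['T_tool_cam']
    s['T']=np.array(T); return s
def cloud(s):
    z=s['range_z'];v,u=np.mgrid[:480,:640];K=np.array(s['K'])
    P=np.stack([(u-K[0,2])/K[0,0]*z,(v-K[1,2])/K[1,1]*z,z],-1)@s['T'][:3,:3].T+s['T'][:3,3]
    P[z<=0]=np.nan; return P
def save(s,n,crop=None,scale=1):
    im=s['image'][:,:,::-1]
    if crop: im=im[crop[1]:crop[3],crop[0]:crop[2]]
    cv2.imwrite('pics/'+n,cv2.resize(im,None,fx=scale,fy=scale,interpolation=cv2.INTER_CUBIC))
def st():
    o=observe();print({k:np.round(o[k],3).tolist() for k in ['time_s','tcp_pos','orientation','qpos','wrist_force','opening','finger_force']})
E
python3 - <<'E'
from h import *
st()
for n in ['top','scene']:
    s=cam(n);save(s,n+'0.png');P=cloud(s)
    print(n,np.round(s['T'],3).tolist())
    for q in ['turntable','stand','saucer','ramekin','tray_1','knob_grip','batten','sugar_pourer','milk_jug','bell','loading_mark']:
        try:
            for d in trace(q,s)[:5]:
                p=P[d['region']];p=p[~np.isnan(p[:,0])]
                print(q,round(d['confidence'],2),np.round(d['rect']).tolist(),np.round(np.median(p,0),3),np.round(np.percentile(p,2,0),3),np.round(np.percentile(p,98,0),3))
        except Exception as e: print(q,e)
E
```

```text
pics
{'time_s': 0.0, 'tcp_pos': [0.217, -0.612, 0.23], 'orientation': [0.986, 0.17, -0.0, -0.001], 'qpos': [1.164, 0.629, 0.038, 1.518, -0.027, 0.996, -0.02], 'wrist_force': [-0.45, 0.492, 0.708], 'opening': 0.085, 'finger_force': 0.0}
top [[0.029, -0.986, 0.164, 0.464], [-0.999, -0.035, -0.033, -0.009], [0.038, -0.163, -0.986, 1.037], [0.0, 0.0, 0.0, 1.0]]
turntable 0.89 [290.0, 264.0, 121.0, 123.0] [0.572 0.02  0.029] [ 0.459 -0.097  0.025] [0.7   0.144 0.039]
stand 0.89 [289.0, 268.0, 117.0, 139.0] [0.574 0.02  0.029] [ 0.452 -0.097  0.008] [0.729 0.143 0.035]
stand 0.25 [398.0, 329.0, 32.0, 50.0] [ 0.442 -0.232  0.008] [ 0.394 -0.262  0.001] [ 0.492 -0.198  0.027]
saucer 0.71 [408.0, 268.0, 50.0, 52.0] [ 0.588 -0.249  0.01 ] [ 0.537 -0.3    0.004] [ 0.638 -0.196  0.017]
ramekin 0.94 [286.0, 236.0, 25.0, 29.0] [0.644 0.034 0.037] [0.614 0.005 0.031] [0.667 0.06  0.065]
ramekin 0.71 [342.0, 153.0, 22.0, 26.0] [ 0.858 -0.086  0.01 ] [ 0.823 -0.112  0.001] [ 0.88  -0.06   0.035]
ramekin 0.71 [154.0, 265.0, 28.0, 26.0] [0.579 0.331 0.01 ] [0.552 0.297 0.002] [0.604 0.352 0.035]
tray_1
[... 2586 characters left out ...]
82.0] [0.563 0.034 0.031] [ 0.453 -0.098  0.024] [0.696 0.146 0.044]
batten 0.89 [325.0, 284.0, 102.0, 86.0] [0.564 0.033 0.031] [ 0.454 -0.099  0.023] [0.698 0.146 0.044]
batten 0.17 [305.0, 265.0, 22.0, 23.0] [0.643 0.026 0.049] [0.61  0.002 0.033] [0.666 0.059 0.067]
sugar_pourer 0.61 [378.0, 176.0, 22.0, 44.0] [ 0.673 -0.348  0.069] [ 0.649 -1.    -0.513] [ 1.009 -0.329  0.144]
milk_jug 0.56 [217.0, 312.0, 34.0, 49.0] [0.703 0.279 0.06 ] [0.668 0.244 0.006] [0.749 0.322 0.101]
bell 0.82 [337.0, 214.0, 31.0, 26.0] [ 0.705 -0.19   0.033] [ 0.676 -0.229  0.002] [ 0.747 -0.165  0.058]
loading_mark 0.68 [323.0, 284.0, 109.0, 82.0] [0.565 0.031 0.031] [ 0.444 -0.097  0.009] [0.727 0.145 0.043]
```

```bash
python3 - <<'E'
from h import *
s=cam('top');save(s,'top1.png',(140,120,500,390),2.2)
P=cloud(s);m=(P[...,2]>0.024)&(P[...,2]<0.034)&(np.hypot(P[...,0]-.577,P[...,1]-.023)<.16)
p=P[m][:,:2].astype(np.float32);print(cv2.minEnclosingCircle(p),len(p))
# knob: points higher than 60mm near the disc
m=(P[...,2]>0.045)&(np.hypot(P[...,0]-.577,P[...,1]-.023)<.15);v,u=np.where(m)
n,l=cv2.connectedComponents(m.astype(np.uint8))
for i in range(1,n):
    q=P[l==i]; print(i,len(q),q.mean(0).round(3),q.max(0).round(3),np.argwhere(l==i).mean(0))
s=cam('scene');P=cloud(s);m=(P[...,2]>0.045)&(np.hypot(P[...,0]-.577,P[...,1]-.023)<.15);
n,l=cv2.connectedComponents(m.astype(np.uint8))
for i in range(1,n):
    q=P[l==i]; print(i,len(q),q.mean(0).round(3),q.max(0).round(3),np.argwhere(l==i).mean(0))
E
```

```text
((0.5812649130821228, 0.0227965135127306), 0.13481904566287994) 10187
1 243 [0.645 0.034 0.06 ] [0.671 0.063 0.067] [234.11522634 284.90123457]
2 100 [0.473 0.019 0.078] [0.483 0.03  0.083] [312.95 288.31]
1 259 [0.639 0.029 0.059] [0.67  0.061 0.071] [264.75289575 303.12741313]
2 2 [0.656 0.081 0.046] [0.659 0.082 0.048] [276.5 285.5]
3 7 [0.634 0.083 0.047] [0.64  0.087 0.049] [281.14285714 291.42857143]
4 5 [0.619 0.08  0.046] [0.626 0.085 0.048] [283.6 296.4]
5 109 [0.468 0.022 0.073] [0.483 0.03  0.088] [293.86238532 357.53211009]
```

View pics/top1.png

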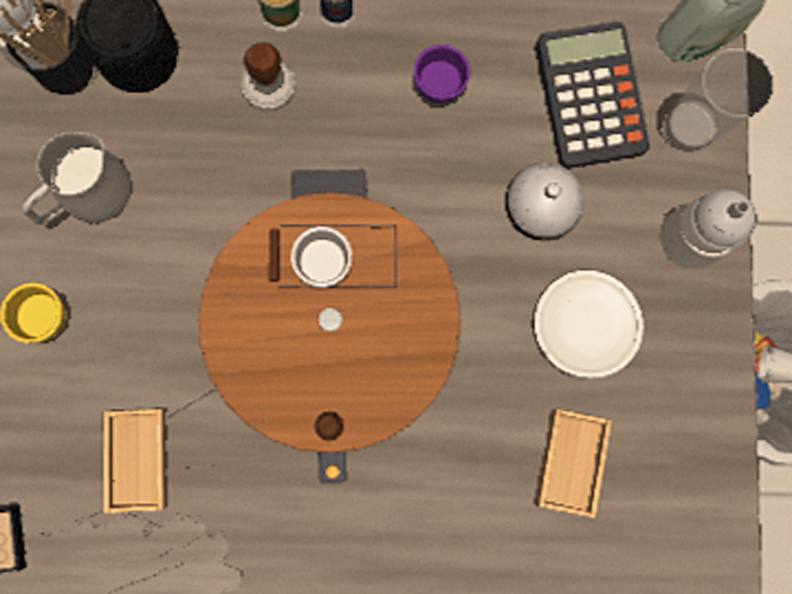

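The picture shows two trays at crop pixels (135,460) and (575,462), and the saucer at (588,323). The bay is at the guest side and the knob at (328,425), next to the stud at (332,472).

Possible ramekins: the white one in the bay (323,257), a purple one (441,75) and a yellow one (34,313). The white one is meant, and I'll check it in a wrist view. The disc could also be mistaken for the saucer; the real saucer is the white one at (588,323).

Next I move above the knob.

>>> step_arm(steps=[1,0,0,0,0,0,6.5,1,0,0,0,0,0,6.5,1,0,0,0,0,0,6.5,1,0.01,-0.027,0.001,0,0,0,1,0.01,-0.027,0.001,0,0,0,1,0.01,-0.027,0.001,0,0,0,1,0.01,-0.027,0.001,0,0,0,1,0.01,-0.027,0.001,0,0,0,1,0.01,-0.027,0.001,0,0,0,1,0.01,-0.027,0.001,0,0,0,1,0.01,-0.027,0.001,0,0,0,1,0.01,-0.027,0.001,0,0,0])

```text
time_s: 2.3
tcp_pos: [0.3076, -0.3684, 0.2225]
orientation: [1.0, 0.0, 0.0, 0.0]
wrist_force: [0.9, 0.0, -0.4]
opening: 0.0853
finger_force: 0.0
```

>>> step_arm(steps=[1,0.011,-0.027,0.001,0,0,0,1,0.011,-0.027,0.001,0,0,0,1,0.011,-0.027,0.001,0,0,0,1,0.011,-0.027,0.001,0,0,0,1,0.011,-0.027,0.001,0,0,0,1,0.011,-0.027,0.001,0,0,0,1,0.011,-0.027,0.001,0,0,0,1,0.011,-0.027,0.001,0,0,0,1,0.011,-0.027,0.001,0,0,0,1,0.011,-0.027,0.001,0,0,0,1,0.011,-0.027,0.001,0,0,0,1,0.011,-0.027,0.001,0,0,0])

```text
time_s: 3.3
tcp_pos: [0.4396, -0.0441, 0.2106]
orientation: [1.0, 0.0, 0.0, 0.0]
wrist_force: [1.3, -0.6, -0.5]
opening: 0.0857
finger_force: 0.0
```

>>> step_arm(steps=[1,0.011,-0.02,0,0,0,0,1,0.011,-0.02,0,0,0,0,1,0.011,-0.02,0,0,0,0,1,0,0,0,0,0,0,1,0,0,0,0,0,0])

```text
time_s: 3.72
tcp_pos: [0.4724, 0.0156, 0.2103]
orientation: [1.0, 0.002, 0.0, -0.0]
wrist_force: [-0.1, -0.6, 0.2]
opening: 0.0857
finger_force: 0.0
```

```bash
cat >> h.py <<'E'
def look(n,scale=1):
    s=cam('wrist');save(s,n,None,scale);return s,cloud(s)
def blobs(P,zlo,zhi,c=None,r=1,amin=150):
    m=(P[...,2]>zlo)&(P[...,2]<zhi)
    if c is not None: m&=np.hypot(P[...,0]-c[0],P[...,1]-c[1])<r
    n,l,stt,_=cv2.connectedComponentsWithStats(m.astype(np.uint8))
    for i in range(1,n):
        if stt[i,4]<amin: continue
        q=P[l==i];rc=cv2.minAreaRect(q[:,:2].astype(np.float32));cc=cv2.minEnclosingCircle(q[:,:2].astype(np.float32))
        print('n',len(q),'px',stt[i,:4],'lo',np.percentile(q,1,0).round(4),'hi',np.percentile(q,99,0).round(4),'rect',np.round(rc[0],4),np.round(rc[1],4),round(rc[2],1),'circ',np.round(cc[0],4),round(cc[1],4))
E
python3 - <<'E'
from h import *
st();s,P=look('w1.png')
print('knob');blobs(P,.065,.09,(.58,.022),.16)
print('disc');blobs(P,.022,.036,(.58,.022),.16,2000)
print('tongue');blobs(P,.006,.015,(.58,.022),.2)
E
```

```text
{'time_s': 3.717, 'tcp_pos': [0.472, 0.016, 0.21], 'orientation': [1.0, 0.002, 0.0, -0.0], 'qpos': [-0.144, 0.409, 0.071, 2.022, -0.043, 0.711, -1.614], 'wrist_force': [-0.06, -0.603, 0.163], 'opening': 0.086, 'finger_force': 0.0}
knob
n 911 px [301 203  33  35] lo [0.4605 0.0079 0.0661] hi [0.4823 0.03   0.0803] rect [0.4712 0.0189] [0.0229 0.0233] 41.0 circ [0.471  0.0189] 0.012
disc
n 68679 px [133   0 361 239] lo [ 0.455  -0.1049  0.0272] hi [0.621  0.149  0.0316] rect [0.5336 0.022 ] [0.1784 0.2689] 0.2 circ [0.5785 0.0222] 0.1346
tongue
n 731 px [307 236  32  29] lo [4.149e-01 4.000e-04 6.200e-03] hi [0.4396 0.0282 0.0149] rect [0.4269 0.0143] [0.0258 0.0279] 3.2 circ [0.4278 0.014 ] 0.018
```

View pics/w1.png

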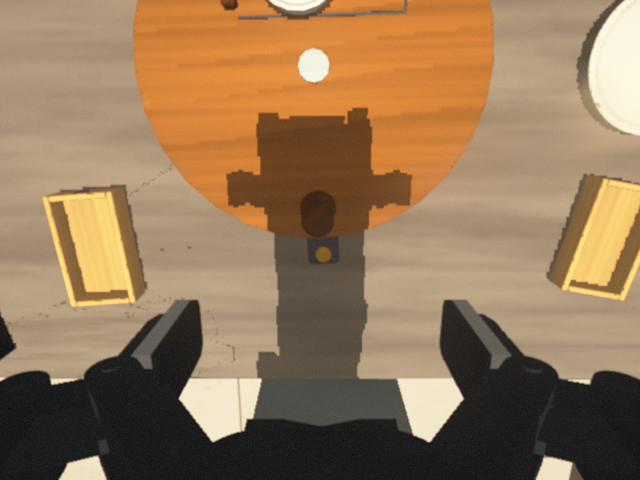

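The wrist view shows the knob at (318,213), the stud at (323,254) on the narrow tongue, and trays at (95,245) and (600,237). The knob is 108 mm from the axis, which fits. I descend and grip it.

>>> step_arm(steps=[0.6,-0.001,-0.0035,0.028,0,0,-1.6,0.6,0,0,0.028,0,0,0,0.6,0,0,0.028,0,0,0,0.6,0,0,0.028,0,0,0,0.6,0,0,0.028,0,0,0,0.6,0,0,0.028,0,0,0,0.6,0,0,0,0,0,0,0,0,0,0,0,0,0,0,0,0,0,0,0,0,0,0,0,0,0,0,0,0,0,0,0,0,0,0,0,0,0,0,0,0,0], newtons=30)

```text
time_s: 4.77
tcp_pos: [0.4716, 0.0177, 0.0438]
orientation: [1.0, 0.014, 0.001, 0.0]
wrist_force: [-1.1, -0.6, 6.2]
opening: 0.0233
finger_force: 30.9
```

>>> step_arm(steps=[0,0,0.0038,0,0,0,-2,0,0.0003,0.0075,0,0,0,-4,0,0.0006,0.0113,0,0,0,-6,0,0.0006,0.0113,0,0,0,-6])

```text
time_s: 5.1
tcp_pos: [0.4778, -0.0148, 0.0438]
orientation: [0.985, 0.173, 0.001, -0.0]
wrist_force: [-1.2, 3.8, 5.9]
opening: 0.0231
finger_force: 31.1
```

>>> step_arm(steps=[0,0.0006,0.0113,0,0,0,-6,0,0.0006,0.0113,0,0,0,-6,0,0.0006,0.0113,0,0,0,-6,0,0.0006,0.0113,0,0,0,-6,0,0.0006,0.0113,0,0,0,-6,0,0.0006,0.0113,0,0,0,-6,0,0.0006,0.0113,0,0,0,-6,0,0.0006,0.0113,0,0,0,-6,0,0.0006,0.0113,0,0,0,-6,0,0.0006,0.0113,0,0,0,-6,0,0.0006,0.0113,0,0,0,-6,0,0.0006,0.0113,0,0,0,-6])

```text
time_s: 6.1
tcp_pos: [0.5841, -0.0874, 0.0439]
orientation: [0.696, 0.718, 0.001, 0.001]
wrist_force: [0.4, 0.7, 1.5]
opening: 0.0232
finger_force: 30.7
```

>>> step_arm(steps=[0,0.0006,0.0113,0,0,0,-6,0,0.0006,0.0113,0,0,0,-6,0,0.0006,0.0113,0,0,0,-6,0,0.0006,0.0113,0,0,0,-6,0,0.0006,0.0113,0,0,0,-6,0,0.0006,0.0113,0,0,0,-6,0,0.0006,0.0113,0,0,0,-6,0,0.0006,0.0113,0,0,0,-6,0,0.0006,0.0113,0,0,0,-6,0,0.0006,0.0113,0,0,0,-6])

```text
time_s: 6.93
tcp_pos: [0.6761, -0.0312, 0.0439]
orientation: [0.243, 0.97, -0.001, 0.002]
wrist_force: [1.6, -0.3, 1.0]
opening: 0.0233
finger_force: 29.3
```

```bash
python3 -c "
from h import *
st()"
```

```text
{'time_s': 6.933, 'tcp_pos': [0.676, -0.031, 0.044], 'orientation': [0.243, 0.97, -0.001, 0.002], 'qpos': [0.384, 0.991, -0.709, 1.557, 0.779, 0.891, 0.471], 'wrist_force': [1.557, -0.275, 1.045], 'opening': 0.023, 'finger_force': 29.268}
```

>>> step_arm(steps=[0,0.0006,0.0113,0,0,0,-6,0,0.0006,0.0113,0,0,0,-6,0,0.0004,0.0094,0,0,0,-5,0,0.0003,0.0075,0,0,0,-4,0,0.0002,0.0057,0,0,0,-3,0,0.0001,0.0038,0,0,0,-2,0,0,0.0038,0,0,0,-2,0,0,0.0019,0,0,0,-1,0,0,0,0,0,0,0,0,0,0,0,0,0])

```text
invalid input
```

>>> step_arm(steps=[0.6,0,0,0,0,0,0,0.6,0,0,0,0,0,0,0.6,0,0,0,0,0,0,0.6,0,0,0,0,0,0,0.6,0,0,-0.03,0,0,0,0.6,0,0,-0.03,0,0,0,0.8,0,0,-0.03,0,0,0,0.8,0,0,-0.03,0,0,0,1,0,0,-0.03,0,0,0,1,0,0,-0.01,0,0,0])

```text
time_s: 7.77
tcp_pos: [0.6757, -0.0311, 0.2075]
orientation: [0.247, 0.969, -0.0, 0.003]
wrist_force: [0.7, 0.8, -0.5]
opening: 0.0852
finger_force: 0.0
```

```bash
python3 - <<'E'
from h import *
st();s,P=look('w2.png')
print('knob,ram');blobs(P,.045,.09,(.58,.022),.16)
print('disc');blobs(P,.022,.036,(.58,.022),.16,2000)
t=cam('top');P=cloud(t);save(t,'top2.png',(140,120,500,390),2.2)
blobs(P,.045,.09,(.58,.022),.16,40)
for q in ['ramekin','saucer','tray_1']:
  for d in trace(q,t)[:4]:
    p=P[d['region']];p=p[~np.isnan(p[:,0])]
    print(q,d['confidence'],d['rect'],np.percentile(p,3,0).round(3),np.percentile(p,97,0).round(3))
E
```

```text
{'time_s': 7.767, 'tcp_pos': [0.676, -0.031, 0.208], 'orientation': [0.247, 0.969, -0.0, 0.003], 'qpos': [0.433, 0.809, -0.822, 1.453, 0.624, 1.146, 0.582], 'wrist_force': [0.693, 0.785, -0.506], 'opening': 0.085, 'finger_force': 0.0}
knob,ram
n 840 px [218   0  85  31] lo [ 0.52   -0.0201  0.0461] hi [0.55   0.0249 0.0643] rect [ 0.5381 -0.0008] [0.0532 0.019 ] 57.1 circ [0.5322 0.003 ] 0.0268
n 1113 px [383 176  39  38] lo [0.675  0.0167 0.0533] hi [0.6967 0.0388 0.0803] rect [0.6863 0.028 ] [0.0232 0.0232] 71.0 circ [0.6865 0.0283] 0.0121
disc
n 66554 px [138   0 367 237] lo [ 0.4973 -0.1049  0.0272] hi [0.7029 0.1401 0.0317] rect [ 6.197e-01 -4.000e-04] [0.2677 0.175 ] 61.4 circ [0.5796 0.0213] 0.1346
n 107 px [283 209  11  12] lo [0.6771 0.0179 0.0561] hi [0.6988 0.0398 0.0829] rect [0.6878 0.029 ] [0.0221 0.0224] 1.0 circ [0.6883 0.0296] 0.0122
n 249 px [280 277  28  28] lo [ 0.4924 -0.0188  0.0457] hi [0.5507 0.0397 0.0662] rect [0.5215 0.0104] [0.0585 0.0584] 1.9 circ [0.5219 0.0105] 0.0304
ramekin 0.81 [156.4, 264.0, 27.8, 23.4] [0.551 0.298 0.001] [0.604 0.351 0.035]
ramekin 0.73 [293.9, 290.8, 25.1, 32.3] [ 0.494 -0.014  0.029] [0.548 0.038 0.065]
tray_1 0.89 [200.6, 328.8, 29.5, 51.7] [0.386 0.185 0.004] [0.48  0.241 0.027]
tray_1 0.66 [394.3, 330.0, 23.8, 47.7] [ 0.395 -0.25   0.001] [ 0.483 -0.197  0.027]
```

View pics/top2.png

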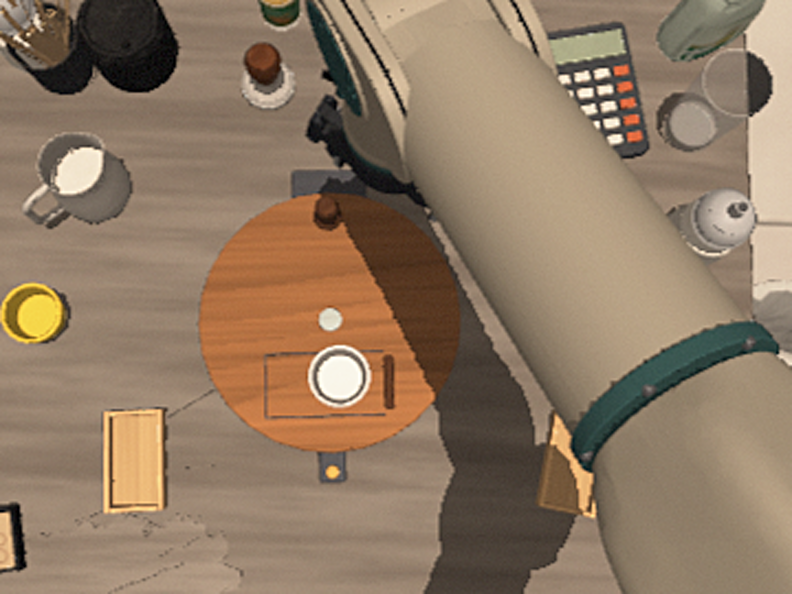

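The disc's catch drew the bay home: it now faces the stud at (332,472). The knob is at 3.6° and the stand yaw is about 0.055. The white ramekin is in the bay at (340,377) and the batten at (388,381). I check the hub cap's height and the full first picture for further trays.

```bash
python3 - <<'E'
from h import *
t=cam('top');P=cloud(t)
m=np.hypot(P[...,0]-.5805,P[...,1]-.0225)<.02
print('hub z',np.percentile(P[m][:,2],[5,25,50,75,95,100]).round(4))
# cap by colour
im=t['image'];w=(im.min(-1)>150)&m;print('cap',w.sum(),P[w].mean(0).round(4),P[w].min(0).round(3),P[w].max(0).round(3))
# batten: dark brown high strip
m=(P[...,2]>.036)&(P[...,2]<.045)&(np.hypot(P[...,0]-.5165,P[...,1]+.04)<.03)
q=P[m];print('batten',cv2.minAreaRect(q[:,:2].astype(np.float32)),len(q))
# stud: bright pixels near the tongue
m=(np.hypot(P[...,0]-.427,P[...,1]-.014)<.03)&(im[...,0]>170)&(im[...,2]<120);print('stud',m.sum(),P[m].mean(0).round(4))
# guest tongue edges
m=(P[...,2]>.006)&(P[...,2]<.014)&(np.hypot(P[...,0]-.734,P[...,1]-.03)<.05);q=P[m];print('guest',cv2.minAreaRect(q[:,:2].astype(np.float32)))
E
```

```text
hub z [0.026  0.0285 0.03   0.0315 0.0334 0.036 ]
cap 82 [0.5806 0.0222 0.0316] [0.571 0.012 0.027] [0.592 0.032 0.036]
batten ((0.5184440612792969, -0.027053803205490112), (0.05298876017332077, 0.03330134600400925), 1.5501052141189575) 116
stud 77 [0.4432 0.0152 0.0238]
guest ((0.7299620509147644, 0.03115667775273323), (0.029863780364394188, 0.07779195159673691), 2.150608539581299)
```

View pics/top0.png

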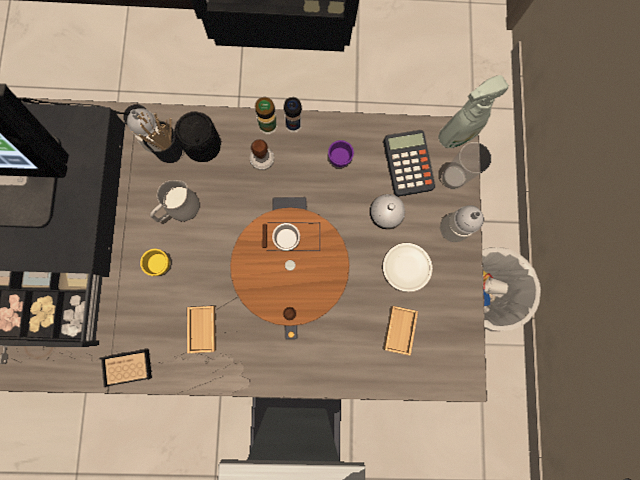

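Only two trays are present, at (402,330) and (201,330). The hub cap is flat. I move over the ramekin.

>>> step_arm(steps=[1,0,0,0,0,0,6.8,1,0,0,0,0,0,6.8,1,0,0,0,0,0,6.8,1,0,0,0,0,0,6.8,1,0,0,0,0,0,6.8,1,0,0,0,0,0,6.8,1,0,0,0,0,0,6.8,1,0,0,0,0,0,6.9,1,0,0,0,0,0,6.9])

```text
time_s: 8.82
tcp_pos: [0.6731, -0.0305, 0.2002]
orientation: [0.708, 0.706, -0.001, -0.001]
wrist_force: [0.5, 0.8, 0.2]
opening: 0.0856
finger_force: 0.0
```

>>> step_arm(steps=[1,0.007,-0.026,0.005,0,0,0,1,0.007,-0.026,0.005,0,0,0,1,0.007,-0.026,0.005,0,0,0,1,0.007,-0.026,0.005,0,0,0,1,0.007,-0.026,0.005,0,0,0,1,0.006,-0.026,0.005,0,0,0,1,0,0,0,0,0,0,1,0,0,0,0,0,0])

```text
time_s: 9.48
tcp_pos: [0.5159, 0.01, 0.1711]
orientation: [0.705, 0.709, -0.002, -0.001]
wrist_force: [-0.0, 0.0, -0.4]
opening: 0.0853
finger_force: 0.0
```

```bash
python3 - <<'E'
from h import *
st();s,P=look('w3.png')
print('high');blobs(P,.055,.07,(.52,.01),.05)
t=cam('top');save(t,'top3.png');P=cloud(t)
blobs(P,.045,.09,(.52,.01),.05,40)
for q in ['ramekin','saucer']:
  for d in trace(q,s)[:2]: print('wrist',q,d['confidence'],d['rect'])
  for d in trace(q,t)[:4]:
    p=P[d['region']];p=p[~np.isnan(p[:,0])]
    print(q,d['confidence'],d['rect'],np.percentile(p,3,0).round(3),np.percentile(p,97,0).round(3))
E
```

```text
{'time_s': 9.483, 'tcp_pos': [0.516, 0.01, 0.171], 'orientation': [0.705, 0.709, -0.002, -0.001], 'qpos': [0.302, 0.575, -0.559, 1.938, 0.436, 0.754, -0.505], 'wrist_force': [-0.015, 0.011, -0.384], 'opening': 0.085, 'finger_force': 0.0}
high
n 2366 px [283 186  94  91] lo [ 0.4902 -0.0197  0.0553] hi [0.5488 0.0393 0.0644] rect [0.5196 0.0097] [0.0607 0.0603] 89.8 circ [0.5195 0.0097] 0.0308
wrist ramekin 0.66 [330.2, 230.9, 97.6, 88.4]
ramekin 0.9 [155.7, 264.5, 27.5, 26.4] [0.552 0.298 0.002] [0.603 0.351 0.034]
ramekin 0.59 [341.4, 151.9, 18.5, 23.1] [ 0.824 -0.11   0.002] [ 0.878 -0.06   0.034]
saucer 0.62 [407.2, 268.1, 50.1, 52.3] [ 0.539 -0.299  0.004] [ 0.637 -0.199  0.017]
```

View pics/w3.png

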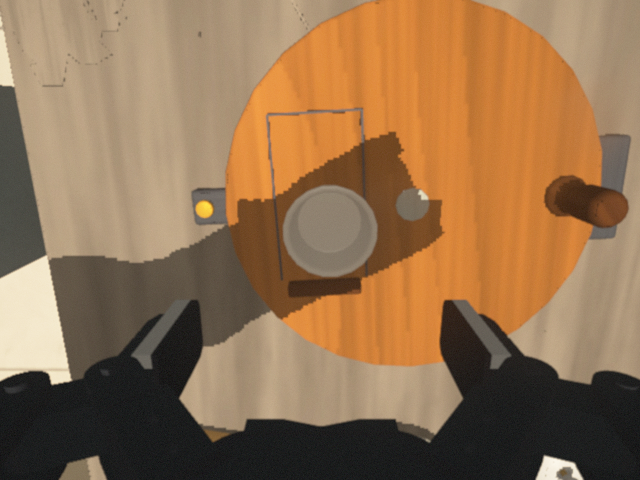

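The ramekin at (330,231) is the white one, standing in the bay in shadow, and it measures 61 mm across. I grip it across world x.

>>> step_arm(steps=[1,0,0.0035,0.028,0,0,0,1,0,0,0.028,0,0,0,1,0,0,0.028,0,0,0,1,0,0,0.027,0,0,0,1,0,0,0.027,0,0,0,1,0,0,0,0,0,0,0,0,0,0,0,0,0,0,0,0,0,0,0,0,0,0,0,0,0,0,0,0,0,0,0,0,0,0,0,0,0,0,0,0,0], newtons=40)

```text
time_s: 10.7
tcp_pos: [0.5227, 0.0104, 0.0361]
orientation: [0.706, 0.708, 0.001, 0.001]
wrist_force: [-1.2, 0.0, 7.4]
opening: 0.0594
finger_force: 43.6
```

>>> step_arm(steps=[0,0,0,-0.02,0,0,0,0,0,0,-0.025,0,0,0,0,0,0,-0.025,0,0,0,0,0,0,-0.025,0,0,0,0,0,0,0,0,0,0,0,0,0,0,0,0,0])

```text
time_s: 11.2
tcp_pos: [0.5228, 0.01, 0.1311]
orientation: [0.706, 0.708, 0.001, 0.002]
wrist_force: [-0.5, -0.4, -1.3]
opening: 0.0594
finger_force: 43.9
```

>>> step_arm(steps=[0,-0.015,0.0034,0,0,0,0,0,-0.026,0.0063,0,0,0,0,0,-0.026,0.0063,0,0,0,0,0,-0.026,0.0063,0,0,0,0,0,-0.026,0.0063,0,0,0,0,0,-0.026,0.0063,0,0,0,0,0,-0.026,0.0063,0,0,0,0,0,-0.026,0.0063,0,0,0,0,0,-0.026,0.0063,0,0,0,0,0,-0.021,0.0056,0,0,0,0,0,-0.014,0.003,0,0,0,0,0,0,0,0,0,0,0])

```text
time_s: 12.2
tcp_pos: [0.5841, -0.252, 0.1278]
orientation: [0.708, 0.707, -0.001, 0.0]
wrist_force: [-0.6, 0.0, -1.4]
opening: 0.0594
finger_force: 43.9
```

```bash
python3 - <<'E'
from h import *
st();s,P=look('w4.png')
print('ram');blobs(P,.1,.2,(.586,-.25),.1)
print('sauc');blobs(P,.004,.02,(.586,-.25),.075)
E
```

```text
{'time_s': 12.2, 'tcp_pos': [0.584, -0.252, 0.128], 'orientation': [0.708, 0.707, -0.001, 0.0], 'qpos': [0.681, 0.783, -0.547, 1.641, 0.507, 0.864, -0.075], 'wrist_force': [-0.645, 0.022, -1.427], 'opening': 0.059, 'finger_force': 43.93}
ram
n 58702 px [ 11 243 623 237] lo [ 0.5217 -0.279   0.1256] hi [ 0.6431 -0.2241  0.1995] rect [ 0.5839 -0.2519] [0.1274 0.0611] 15.7 circ [ 0.5826 -0.2446] 0.0645
sauc
n 17480 px [239 137 173 144] lo [ 0.5316 -0.2795  0.0062] hi [ 0.6386 -0.1952  0.0156] rect [ 0.5856 -0.2392] [0.0931 0.1129] 87.1 circ [ 0.5851 -0.2491] 0.0571
```

View pics/w4.png

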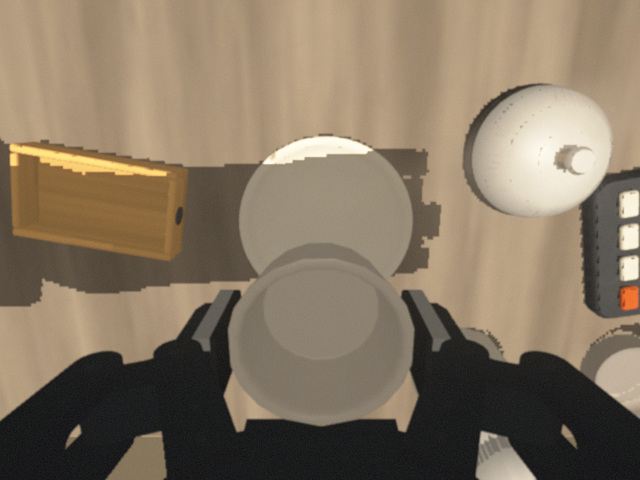

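The view shows the ramekin upright in the grip at (322,340), and the saucer below centred at (0.585,-0.249). I lower it.

>>> step_arm(steps=[0,0.003,0.001,0.025,0,0,0,0,0,0,0.025,0,0,0,0,0,0,0.025,0,0,0,0,0,0,0.02,0,0,0,0,0,0,0.01,0,0,0,0,0,0,0.006,0,0,0,0,0,0,0,0,0,0,0,0,0,0,0,0,0])

```text
time_s: 12.92
tcp_pos: [0.5866, -0.2438, 0.019]
orientation: [0.705, 0.709, 0.0, 0.0]
wrist_force: [0.2, -0.3, -1.2]
opening: 0.0595
finger_force: 43.9
```

```bash
python3 -c "
from h import *
st()"
```

```text
{'time_s': 12.917, 'tcp_pos': [0.587, -0.244, 0.019], 'orientation': [0.705, 0.709, 0.0, 0.0], 'qpos': [0.62, 0.923, -0.461, 1.692, 0.605, 0.672, -0.161], 'wrist_force': [0.158, -0.284, -1.166], 'opening': 0.06, 'finger_force': 43.923}
```

>>> step_arm(steps=[0,-0.004,-0.001,0.002,0,0,0,0,0,0,0.002,0,0,0,0,0,0,0,0,0,0,0.85,0,0,0,0,0,0,0.85,0,0,0,0,0,0,0.9,0,0,0,0,0,0,0.9,0,0,-0.02,0,0,0,0.9,0,0,-0.03,0,0,0,1,0,0,-0.03,0,0,0,1,0,0,-0.03,0,0,0,1,0,0,-0.03,0,0,0,1,0,0,0,0,0,0])

```text
time_s: 13.92
tcp_pos: [0.589, -0.2489, 0.1609]
orientation: [0.706, 0.708, 0.003, 0.005]
wrist_force: [1.1, -0.8, 0.3]
opening: 0.0856
finger_force: 0.0
```

```bash
python3 - <<'E'
from h import *
st();s,P=look('w5.png')
print('ram rim');blobs(P,.035,.05,(.586,-.25),.06)
print('sauc');blobs(P,.012,.02,(.586,-.25),.075)
print('tray');blobs(P,.02,.032,(.443,-.232),.08)
E
```

```text
{'time_s': 13.917, 'tcp_pos': [0.589, -0.249, 0.161], 'orientation': [0.706, 0.708, 0.003, 0.005], 'qpos': [0.691, 0.745, -0.574, 1.618, 0.484, 0.913, -0.056], 'wrist_force': [1.067, -0.761, 0.265], 'opening': 0.086, 'finger_force': 0.0}
ram rim
n 2081 px [268 185  91  87] lo [ 0.5539 -0.2798  0.0353] hi [ 0.6129 -0.221   0.043 ] rect [ 0.5834 -0.2505] [0.0604 0.0605] 89.7 circ [ 0.5832 -0.2505] 0.0307
sauc
n 5089 px [239 139 154 151] lo [ 0.5301 -0.3048  0.012 ] hi [ 0.6401 -0.1939  0.016 ] rect [ 0.5852 -0.2496] [0.1138 0.1131] 89.9 circ [ 0.5851 -0.2498] 0.0575
n 3140 px [281 191  65  63] lo [ 0.5611 -0.2734  0.0124] hi [ 0.6054 -0.2302  0.0194] rect [ 0.5832 -0.2515] [0.045  0.0465] 73.8 circ [ 0.5833 -0.2512] 0.0237
tray
n 3723 px [ 35 144 152 106] lo [ 0.3901 -0.2676  0.0202] hi [ 0.4937 -0.1973  0.0264] rect [ 0.4413 -0.2329] [0.0583 0.1016] 79.7 circ [ 0.441  -0.2329] 0.0572
```

View pics/w5.png

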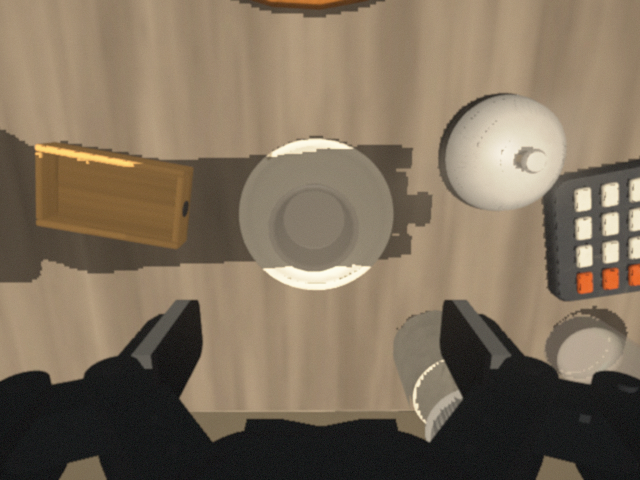

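The ramekin stands on the saucer, 2 mm off centre, at (316,215). The right tray is at (112,197), its long axis at −10°. I move over it and turn the tool.

>>> step_arm(steps=[1,0.003,-0.025,0,0,0,0,1,0.003,-0.025,0,0,0,0,1,0.003,-0.025,0,0,0,0,1,0.003,-0.025,0,0,0,0,1,0.002,-0.024,0,0,0,0,1,0.002,-0.024,0,0,0,0,1,0,0,0,0,0,-6.6,1,0,0,0,0,0,-6.6,1,0,0,0,0,0,-6.6,1,0,0,0,0,0,-6.6,1,0,0,0,0,0,-6.6,1,0,0,0,0,0,-6.6])

```text
time_s: 14.97
tcp_pos: [0.4361, -0.2328, 0.1535]
orientation: [0.421, 0.907, 0.0, -0.001]
wrist_force: [0.1, 0.5, -0.3]
opening: 0.0857
finger_force: 0.0
```

>>> step_arm(steps=[1,0,0,0,0,0,-6.6,1,0,0,0,0,0,-6.6,1,0,0,0,0,0,-6.6,1,0,0,0,0,0,-6.6,1,0,0,0,0,0,-6.6,1,0,0,0,0,0,-6.6,1,0,0,0,0,0,0,1,0,0,0,0,0,0])

```text
time_s: 15.63
tcp_pos: [0.4363, -0.2328, 0.1535]
orientation: [0.094, 0.996, 0.001, -0.001]
wrist_force: [-0.4, 1.1, 0.6]
opening: 0.0852
finger_force: 0.0
```

```bash
cat >> h.py <<'E'
def delta(x,y,z,yaw):
    o=observe();Rm=R.from_quat(o['orientation']);t=Rm.as_matrix()
    cur=np.degrees(np.arctan2(t[1,0],t[0,0]));want=R.from_matrix(np.c_[[np.cos(np.radians(yaw)),np.sin(np.radians(yaw)),0],[np.sin(np.radians(yaw)),-np.cos(np.radians(yaw)),0],[0,0,-1]])
    print('yaw',cur.round(2),'tool shift',(t.T@(np.array([x,y,z])-o['tcp_pos'])).round(4),'rotvec',np.degrees((Rm.inv()*want).as_rotvec()).round(2))
E
python3 - <<'E'
from h import *
st();s,P=look('w6.png')
print('tray');blobs(P,.02,.032,(.443,-.232),.08)
delta(.4413,-.2329,.006,169.7)
E
```

```text
{'time_s': 15.633, 'tcp_pos': [0.436, -0.233, 0.154], 'orientation': [0.094, 0.996, 0.001, -0.001], 'qpos': [1.052, 0.703, -0.963, 2.005, 0.778, 0.856, 1.03], 'wrist_force': [-0.361, 1.09, 0.606], 'opening': 0.085, 'finger_force': 0.0}
tray
n 3212 px [278 159  87 140] lo [ 0.3891 -0.2678  0.0204] hi [ 0.4928 -0.1979  0.0264] rect [ 0.441  -0.2331] [0.0581 0.101 ] 79.6 circ [ 0.4412 -0.2332] 0.0572
yaw 169.24 tool shift [-0.0049  0.0008  0.1477] rotvec [ 0.04 -0.06 -0.46]
```

>>> step_arm(steps=[1,-0.0049,0.0008,0.026,0,0,-0.4,1,0,0,0.026,0,0,0,1,0,0,0.026,0,0,0,1,0,0,0.026,0,0,0,1,0,0,0.026,0,0,0,1,0,0,0.019,0,0,0,1,0,0,0,0,0,0,0,0,0,0,0,0,0,0,0,0,0,0,0,0,0,0,0,0,0,0,0,0,0,0,0,0,0,0,0,0,0,0,0,0,0], newtons=40)

```text
time_s: 16.68
tcp_pos: [0.4428, -0.2334, 0.0068]
orientation: [0.089, 0.996, -0.0, 0.001]
wrist_force: [-0.8, 0.8, 7.2]
opening: 0.0572
finger_force: 43.7
```

>>> step_arm(steps=[0,0,0,0,0,0,0,0,0,0,-0.01,0,0,0,0,0,0,-0.02,0,0,0,0,0,0,-0.02,0,0,0,0,0,0,-0.02,0,0,0,0,0,0,-0.02,0,0,0,0,0,0,-0.02,0,0,0,0,0,0,0,0,0,0])

```text
time_s: 17.35
tcp_pos: [0.444, -0.2339, 0.1189]
orientation: [0.089, 0.996, -0.001, 0.003]
wrist_force: [0.5, 0.1, 0.2]
opening: 0.0571
finger_force: 43.0
```

```bash
python3 - <<'E'
from h import *
st();s,P=look('w7.png')
t=cam('top');P=cloud(t);im=t['image']
# fit stand yaw: batten + bay + knob + guest tongue from the top view
blobs(P,.07,.09,(.58,.022),.16,40)
m=(P[...,2]>.0365)&(P[...,2]<.045)&(np.hypot(P[...,0]-.5165,P[...,1]+.04)<.035);q=P[m]
print('batten',cv2.minAreaRect(q[:,:2].astype(np.float32)),len(q),q.mean(0))
E
```

```text
{'time_s': 17.35, 'tcp_pos': [0.444, -0.234, 0.119], 'orientation': [0.089, 0.996, -0.001, 0.003], 'qpos': [1.005, 0.751, -0.901, 2.022, 0.853, 0.791, 0.978], 'wrist_force': [0.483, 0.142, 0.173], 'opening': 0.057, 'finger_force': 43.043}
n 89 px [283 209  10  11] lo [0.6776 0.0197 0.073 ] hi [0.6988 0.0396 0.0823] rect [0.6879 0.0297] [0.0222 0.0198] 1.6 circ [0.6885 0.03  ] 0.0119
batten ((0.518822193145752, -0.03915420174598694), (0.053013380616903305, 0.009011575020849705), 1.8594056367874146) 114 [ 0.51937033 -0.03920862  0.04078883]
```

View pics/w7.png

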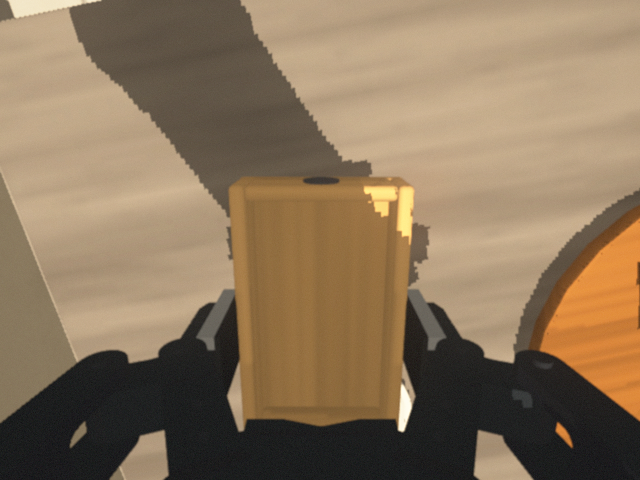

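The tray is held square at (322,300). The measured batten matches the predicted stand yaw of 3.3°. I turn and carry the tray over the bay.

>>> step_arm(steps=[0,0,0,0,0,0,6.4,0,0,0,0,0,0,6.4,0,0,0,0,0,0,6.4,0,0,0,0,0,0,6.4,0,0,0,0,0,0,6.4,0,0,0,0,0,0,6.4,0,0,0,0,0,0,6.4,0,0,0,0,0,0,6.4,0,0,0,0,0,0,6.4,0,0,0,0,0,0,6.4,0,0,0,0,0,0,6.4,0,0,0,0,0,0,6.4])

```text
time_s: 18.45
tcp_pos: [0.4409, -0.2331, 0.1142]
orientation: [0.69, 0.724, -0.001, -0.001]
wrist_force: [1.3, -0.5, -2.1]
opening: 0.0569
finger_force: 43.0
```

>>> step_arm(steps=[0,0.015,0.005,0,0,0,0,0,0.024,0.008,0,0,0,0,0,0.024,0.008,0,0,0,0,0,0.024,0.008,0,0,0,0,0,0.024,0.008,0,0,0,0,0,0.024,0.008,0,0,0,0,0,0.024,0.008,0,0,0,0,0,0.024,0.008,0,0,0,0,0,0.024,0.008,0,0,0,0,0,0.024,0.008,0,0,0,0,0,0.014,0.005,0,0,0,0,0,0,0,0,0,0,0])

```text
time_s: 19.45
tcp_pos: [0.5113, 0.0203, 0.1147]
orientation: [0.686, 0.727, 0.001, -0.001]
wrist_force: [0.4, -0.1, -1.2]
opening: 0.057
finger_force: 43.0
```

```bash
python3 - <<'E'
from h import *
st();s,P=look('w8.png')
blobs(P,.128,.145,(.514,.015),.075)
print('batten');blobs(P,.036,.046,(.5165,-.04),.04,40)
delta(.5139,.0147,.0365,93.3)
E
```

```text
{'time_s': 19.45, 'tcp_pos': [0.511, 0.02, 0.115], 'orientation': [0.686, 0.727, 0.001, -0.001], 'qpos': [0.245, 0.653, -0.507, 1.999, 0.528, 0.619, -0.555], 'wrist_force': [0.411, -0.05, -1.189], 'opening': 0.057, 'finger_force': 42.969}
n 13108 px [185 181 272 250] lo [ 0.4689 -0.0145  0.1284] hi [0.5494 0.0713 0.1444] rect [0.5093 0.0257] [0.0848 0.0915] 4.9 circ [0.5091 0.0246] 0.0539
batten
yaw 93.23 tool shift [-0.0031  0.0034  0.078 ] rotvec [-0.06 -0.03 -0.07]
```

View pics/w8.png

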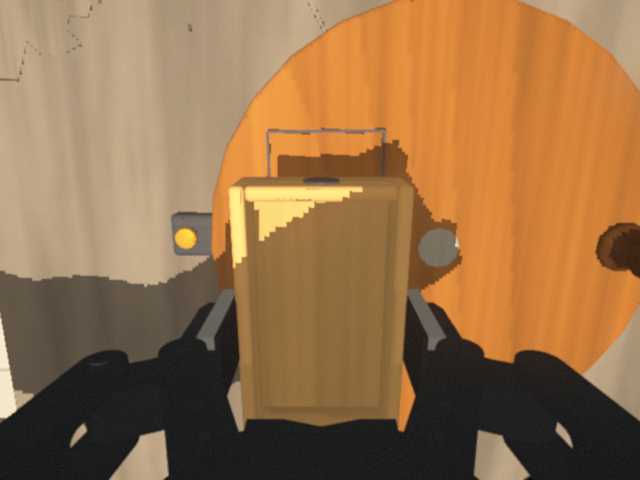

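The tray is over the bay at (322,300), with the bay outline ahead and the stud at (186,238). I lower most of the way, then correct.

>>> step_arm(steps=[0,-0.0031,0.0034,0.02,0,0,0,0,0,0,0.02,0,0,0,0,0,0,0.018,0,0,0,0,0,0,0,0,0,0,0,0,0,0,0,0,0,0,0,0,0,0,0,0])

```text
time_s: 20.0
tcp_pos: [0.5143, 0.0121, 0.0576]
orientation: [0.689, 0.725, -0.0, 0.0]
wrist_force: [-0.1, 0.4, -0.1]
opening: 0.0571
finger_force: 43.1
```

```bash
python3 - <<'E'
from h import *
delta(.5139,.0147,.0365,93.3);s,P=look('w9.png')
delta(.5139,.0147,.0365,93.3)
# tray far end (+y) rim & bay: rim points
m=(P[...,2]>.07)&(P[...,2]<.082)&(P[...,1]>.045)&(P[...,1]<.08)&(abs(P[...,0]-.515)<.028);print('rim end y',np.percentile(P[m][:,1],[90,97,99]),P[m][:,2].mean(),m.sum())
E
```

```text
yaw 92.97 tool shift [ 0.0026 -0.0003  0.0211] rotvec [-0.01  0.02 -0.33]
yaw 92.98 tool shift [ 0.0024 -0.0008  0.0216] rotvec [ 0.06  0.01 -0.32]
rim end y [0.0626265  0.06317538 0.06341141] 0.07512358752404341 3797
```

>>> step_arm(steps=[0,0.0035,-0.0005,0,0,0,0,0,0,0,0.01,0,0,0,0,0,0,0.008,0,0,0,0,0,0,0.002,0,0,0,0,0,0,0,0,0,0,0,0,0,0,0,0,0])

```text
time_s: 20.55
tcp_pos: [0.5134, 0.0164, 0.0369]
orientation: [0.688, 0.726, -0.0, -0.0]
wrist_force: [-0.5, -0.6, -0.6]
opening: 0.057
finger_force: 43.2
```

```bash
python3 - <<'E'
from h import *
st();delta(.5139,.0147,.0365,93.3)
E
```

```text
{'time_s': 20.55, 'tcp_pos': [0.513, 0.016, 0.037], 'orientation': [0.688, 0.726, -0.0, -0.0], 'qpos': [0.165, 0.777, -0.382, 2.032, 0.641, 0.452, -0.652], 'wrist_force': [-0.508, -0.598, -0.648], 'opening': 0.057, 'finger_force': 43.193}
yaw 93.05 tool shift [-0.0017  0.0004  0.0004] rotvec [-0.03  0.01 -0.25]
```

Tray is at disc height. One more millimetre down, release and rise.

>>> step_arm(steps=[0,-0.001,0,0.001,0,0,0,0,0,0,0,0,0,0,0.85,0,0,0,0,0,0,0.85,0,0,0,0,0,0,0.85,0,0,0,0,0,0,0.85,0,0,-0.015,0,0,0,0.85,0,0,-0.03,0,0,0,1,0,0,-0.03,0,0,0,1,0,0,-0.03,0,0,0,1,0,0,-0.03,0,0,0,1,0,0,0,0,0,0])

```text
time_s: 21.47
tcp_pos: [0.5171, 0.016, 0.1762]
orientation: [0.688, 0.725, 0.003, 0.003]
wrist_force: [0.9, 0.6, -0.4]
opening: 0.0856
finger_force: 0.0
```

```bash
cat >> h.py <<'E'
A=np.array([.579,.0217])
def bayframe(p,a=3.3,home=180):
    t=np.radians(a+home);x=np.array([np.cos(t),np.sin(t)]);y=np.array([-x[1],x[0]]);d=np.array(p)-A-.066*x
    return (d@x).round(4),(d@y).round(4)
E
python3 - <<'E'
from h import *
st();s,P=look('w10.png')
print('tray rim');m=(P[...,2]>.048)&(P[...,2]<.062)&(np.hypot(P[...,0]-.5137,P[...,1]-.0175)<.068)
r=cv2.minAreaRect(P[m][:,:2].astype(np.float32));print(r,bayframe(r[0]),np.percentile(P[m][:,2],[5,50,95]))
print('knob');blobs(P,.068,.09,(.58,.022),.16)
print('batten');blobs(P,.038,.045,(.5165,-.04),.035,40)
print('disc');blobs(P,.022,.036,(.58,.022),.16,2000)
E
```

```text
{'time_s': 21.467, 'tcp_pos': [0.517, 0.016, 0.176], 'orientation': [0.688, 0.725, 0.003, 0.003], 'qpos': [0.309, 0.568, -0.584, 1.941, 0.45, 0.753, -0.483], 'wrist_force': [0.855, 0.635, -0.391], 'opening': 0.086, 'finger_force': 0.0}
tray rim
((0.511724054813385, 0.0165119431912899), (0.05814279243350029, 0.10093436390161514), 2.8490617275238037) (np.float64(0.0015), np.float64(0.0013)) [0.05050418 0.05461454 0.05588018]
knob
n 1312 px [566 208  46  38] lo [0.6744 0.0187 0.0684] hi [0.695  0.0406 0.0803] rect [0.6852 0.0297] [0.0237 0.0222] 41.5 circ [0.6858 0.0293] 0.0123
batten
n 257 px [281 266  67  18] lo [ 0.4896 -0.0303  0.0381] hi [ 0.538 -0.02   0.045] rect [ 0.5138 -0.0234] [0.0481 0.0131] 3.6 circ [ 0.5138 -0.0233] 0.0249
n 454 px [281 293  72   9] lo [ 0.4903 -0.0461  0.0392] hi [ 0.5427 -0.0382  0.0425] rect [ 0.5165 -0.0423] [0.0534 0.0062] 3.9 circ [ 0.5164 -0.0417] 0.0268
disc
n 85431 px [223  12 366 360] lo [ 0.4526 -0.1016  0.0273] hi [0.7008 0.1493 0.0315] rect [0.5776 0.0234] [0.2682 0.2653] 32.3 circ [0.5786 0.0217] 0.1351
```

View pics/w10.png

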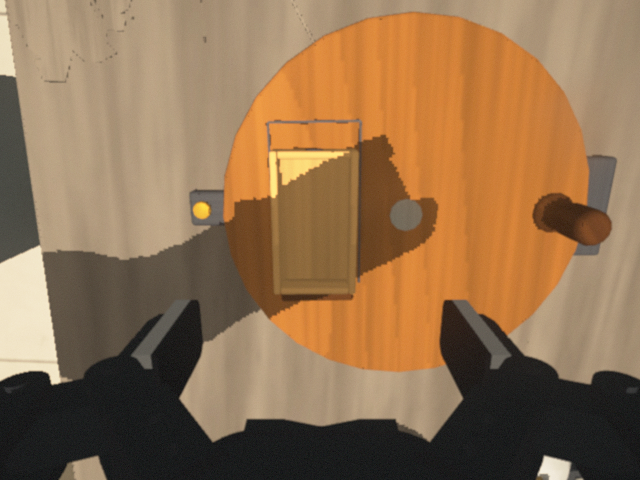

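Tray one sits in the bay at (315,222), 1.3 mm off in y and close to the batten. I go to the left tray.

>>> step_arm(steps=[1,0.0255,-0.0095,0,0,0,0,1,0.0255,-0.0095,0,0,0,0,1,0.0255,-0.0095,0,0,0,0,1,0.0255,-0.0095,0,0,0,0,1,0.0255,-0.0095,0,0,0,0,1,0.0255,-0.0095,0,0,0,0,1,0.0255,-0.0095,0,0,0,0,1,0.0255,-0.0095,0,0,0,0,1,0,0,0,0,0,-6.7,1,0,0,0,0,0,-6.7,1,0,0,0,0,0,-6.7,1,0,0,0,0,0,-6.7])

```text
time_s: 22.52
tcp_pos: [0.4263, 0.2148, 0.1702]
orientation: [0.498, 0.867, -0.001, -0.0]
wrist_force: [0.1, -0.7, -0.1]
opening: 0.0857
finger_force: 0.0
```

>>> step_arm(steps=[1,0,0,0,0,0,-6.7,1,0,0,0,0,0,-6.7,1,0,0,0,0,0,-6.7,1,0,0,0,0,0,-6.7,1,0,0,0,0,0,-6.7,1,0,0,0,0,0,-6.7,1,0,0,0,0,0,-6.7,1,0,0,0,0,0,-6.7,1,0,0,0,0,0,-6.7,1,0,0,0,0,0,0,1,0,0,0,0,0,0])

```text
time_s: 23.43
tcp_pos: [0.4266, 0.2146, 0.1703]
orientation: [0.001, 1.0, -0.0, -0.001]
wrist_force: [0.2, 1.1, -0.6]
opening: 0.0854
finger_force: 0.0
```

```bash
python3 - <<'E'
from h import *
st();s,P=look('w11.png')
print('tray');blobs(P,.02,.032,(.432,.216),.09)
delta(.432,.216,.003,180)
E
```

```text
{'time_s': 23.433, 'tcp_pos': [0.427, 0.215, 0.17], 'orientation': [0.001, 1.0, -0.0, -0.001], 'qpos': [0.123, 0.659, -0.989, 2.033, 0.74, 0.859, 0.277], 'wrist_force': [0.211, 1.13, -0.611], 'opening': 0.085, 'finger_force': 0.0}
tray
n 2856 px [273 155  88 137] lo [0.3807 0.182  0.0204] hi [0.4813 0.244  0.0264] rect [0.4311 0.213 ] [0.101  0.0581] 4.4 circ [0.4312 0.2128] 0.0572
yaw 179.94 tool shift [-0.0055  0.0014  0.1675] rotvec [-0.02 -0.08 -0.06]
```

```bash
python3 - <<'E'
from h import *
s,P=look('w12.png')
m=(P[...,2]>.022)&(P[...,2]<.032)&(np.hypot(P[...,0]-.432,P[...,1]-.213)<.08)
p=P[m][:,:2]
for lo in np.arange(.385,.48,.01):
    q=p[(p[:,0]>lo)&(p[:,0]<lo+.01)][:,1];print(lo.round(3),np.percentile(q,[1,99]).round(4),end='; ')
E
```

```text
0.385 [0.1811 0.2386]; 0.395 [0.1816 0.2396]; 0.405 [0.1827 0.2406]; 0.415 [0.1831 0.2409]; 0.425 [0.1842 0.2417]; 0.435 [0.1848 0.2427]; 0.445 [0.1858 0.2437]; 0.455 [0.1864 0.2439]; 0.465 [0.1873 0.2449]; 0.475 [0.1882 0.2443];
```

View pics/w12.png

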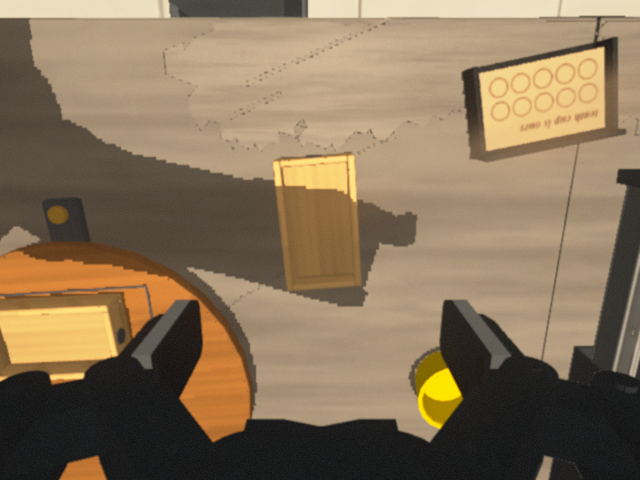

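The tray is at (318,222), tilted +4.4°, between the open fingers. I descend and grip.

>>> step_arm(steps=[1,-0.0045,-0.0016,0.028,0,0,-4.4,1,0,0,0.028,0,0,0,1,0,0,0.028,0,0,0,1,0,0,0.028,0,0,0,1,0,0,0.028,0,0,0,1,0,0,0.026,0,0,0,1,0,0,0,0,0,0,0,0,0,0,0,0,0,0,0,0,0,0,0,0,0,0,0,0,0,0,0,0,0,0,0,0,0,0,0,0,0,0,0,0,0], newtons=40)

```text
time_s: 24.53
tcp_pos: [0.4324, 0.2141, 0.007]
orientation: [-0.039, 0.999, 0.001, 0.001]
wrist_force: [-1.2, -0.7, 8.0]
opening: 0.0572
finger_force: 43.9
```

>>> step_arm(steps=[0,0,0,0,0,0,0,0,0,0,-0.01,0,0,0,0,0,0,-0.025,0,0,0,0,0,0,-0.025,0,0,0,0,0,0,-0.025,0,0,0,0,0,0,-0.025,0,0,0,0,0,0,-0.02,0,0,0,0,0,0,0,0,0,0])

```text
time_s: 25.2
tcp_pos: [0.4335, 0.2149, 0.1393]
orientation: [-0.039, 0.999, 0.002, 0.003]
wrist_force: [0.2, 0.4, -0.7]
opening: 0.0574
finger_force: 43.2
```

>>> step_arm(steps=[0,0,0,0,0,0,6.5,0,0,0,0,0,0,6.5,0,0,0,0,0,0,6.5,0,0,0,0,0,0,6.5,0,0,0,0,0,0,6.5,0,0,0,0,0,0,6.5,0,0,0,0,0,0,6.5,0,0,0,0,0,0,6.5,0,0,0,0,0,0,6.5,0,0,0,0,0,0,6.5,0,0,0,0,0,0,6.5,0,0,0,0,0,0,6.5])

```text
time_s: 26.2
tcp_pos: [0.4314, 0.213, 0.1352]
orientation: [0.601, 0.8, -0.0, 0.0]
wrist_force: [-0.7, 0.1, -0.7]
opening: 0.0571
finger_force: 43.2
```

>>> step_arm(steps=[0,0,0,0,0,0,6.5,0,0,0,0,0,0,6.5,0,0,0,0,0,0,0,0,0,0,0,0,0,0])

```text
time_s: 26.53
tcp_pos: [0.4314, 0.2132, 0.1353]
orientation: [0.684, 0.73, -0.0, 0.0]
wrist_force: [0.4, 0.2, -0.7]
opening: 0.0572
finger_force: 43.2
```

```bash
python3 - <<'E'
from h import *
st();s,P=look('w13.png')
o=observe();z=o['tcp_pos'][2]
m=(P[...,2]>z+.012)&(P[...,2]<z+.03)&(abs(P[...,0]-o['tcp_pos'][0])<.028)&(P[...,1]>o['tcp_pos'][1]+.02);print('end y',np.percentile(P[m][:,1],[97,99]),o['tcp_pos'])
x=np.array([.579,.0217])+.066*np.array([-np.cos(.0576),-np.sin(.0576)])-.019*np.array([.0576,-.998]);print(x)
delta(x[0],x[1],.13,93.3)
E
```

```text
{'time_s': 26.533, 'tcp_pos': [0.431, 0.213, 0.135], 'orientation': [0.684, 0.73, -0.0, 0.0], 'qpos': [-0.167, 0.585, -0.511, 2.063, 0.49, 0.612, -0.951], 'wrist_force': [0.442, 0.204, -0.677], 'opening': 0.057, 'finger_force': 43.161}
end y [0.26389352 0.26425386] [0.43141642 0.21325224 0.13522782]
[0.51201506 0.0368625 ]
yaw 93.71 tool shift [-0.1812  0.069   0.0053] rotvec [-0.    0.02  0.41]
```

>>> step_arm(steps=[0,-0.012,0.0045,0,0,0,0.4,0,-0.024,0.009,0,0,0,0,0,-0.024,0.009,0,0,0,0,0,-0.024,0.009,0,0,0,0,0,-0.024,0.009,0,0,0,0,0,-0.024,0.009,0,0,0,0,0,-0.024,0.009,0,0,0,0,0,-0.015,0.006,0,0,0,0,0,-0.01,0.0045,0,0,0,0,0,0,0,0.02,0,0,0,0,0,0,0.02,0,0,0,0,0,0,0,0,0,0])

```text
time_s: 27.58
tcp_pos: [0.5082, 0.0362, 0.0927]
orientation: [0.687, 0.727, -0.002, -0.002]
wrist_force: [-0.3, -0.3, -0.9]
opening: 0.0573
finger_force: 43.2
```

```bash
python3 - <<'E'
from h import *
snapshot('top');delta(.5123,.036,.0588,93.3)
s,P=look('w14.png');o=observe();z=o['tcp_pos'][2]
m=(P[...,2]>z+.012)&(P[...,2]<z+.03)&(abs(P[...,0]-o['tcp_pos'][0])<.028)&(P[...,1]>o['tcp_pos'][1]+.02);print('end y',np.percentile(P[m][:,1],[97,99]),o['tcp_pos'])
delta(.5123,.036,.0588,93.3)
E
```

```text
yaw 93.25 tool shift [-0.001   0.0036  0.0352] rotvec [-0.23 -0.01 -0.05]
end y [0.08729666 0.08763734] [0.50977297 0.03718456 0.09510895]
yaw 93.24 tool shift [-0.0013  0.0025  0.0363] rotvec [-0.09 -0.03 -0.06]
```

>>> step_arm(steps=[0,-0.0012,0.0025,0.01,0,0,0,0,0,0,0.01,0,0,0,0,0,0,0.008,0,0,0,0,0,0,0,0,0,0,0,0,0,0,0,0,0,0,0,0,0,0,0,0])

```text
time_s: 28.18
tcp_pos: [0.513, 0.0356, 0.0674]
orientation: [0.687, 0.726, 0.0, -0.0]
wrist_force: [-0.7, 0.2, -0.3]
opening: 0.0572
finger_force: 43.3
```

```bash
python3 - <<'E'
from h import *
delta(.5123,.036,.0588,93.3)
s,P=look('w15.png');o=observe();z=o['tcp_pos'][2]
m=(P[...,2]>z+.012)&(P[...,2]<z+.03)&(abs(P[...,0]-o['tcp_pos'][0])<.028)&(P[...,1]>o['tcp_pos'][1]+.02);print('end y',np.percentile(P[m][:,1],[97,99]),o['tcp_pos'])
E
```

```text
yaw 93.15 tool shift [ 0.0004 -0.0007  0.0086] rotvec [ 0.   -0.   -0.15]
end y [0.0861608  0.08649318] [0.51317397 0.0356273  0.06758531]
```

>>> step_arm(steps=[0,0,-0.0007,0.004,0,0,0,0,0,0,0.004,0,0,0,0,0,0,0.001,0,0,0,0,0,0,0,0,0,0,0,0,0,0,0,0,0])

```text
time_s: 28.65
tcp_pos: [0.5125, 0.0355, 0.059]
orientation: [0.688, 0.726, 0.0, 0.0]
wrist_force: [-1.1, -0.2, 7.3]
opening: 0.0572
finger_force: 44.1
```

>>> step_arm(steps=[0,0,0,0.001,0,0,0,0,0,0,0,0,0,0,0.85,0,0,0,0,0,0,0.85,0,0,0,0,0,0,0.85,0,0,0,0,0,0,0.85,0,0,-0.015,0,0,0,0.85,0,0,-0.025,0,0,0,1,0,0,-0.03,0,0,0,1,0,0,-0.03,0,0,0,1,0,0,-0.03,0,0,0,1,0,0,0,0,0,0])

```text
time_s: 29.57
tcp_pos: [0.5155, 0.0364, 0.192]
orientation: [0.688, 0.726, 0.004, 0.003]
wrist_force: [0.6, 0.9, 0.1]
opening: 0.0854
finger_force: 0.0
```

```bash
python3 - <<'E'
from h import *
st();s,P=look('w16.png')
m=(P[...,2]>.070)&(P[...,2]<.085)&(np.hypot(P[...,0]-.512,P[...,1]-.036)<.07)
r=cv2.minAreaRect(P[m][:,:2].astype(np.float32));print(r,bayframe(r[0]),np.percentile(P[m][:,2],[5,50,95]))
q=P[m];c=np.linalg.lstsq(np.c_[q[:,:2],np.ones(len(q))],q[:,2],rcond=None)[0];print('tilt',c)
print('knob');blobs(P,.068,.09,(.686,.028),.03)
t=cam('top');P=cloud(t);print('ram');blobs(P,.03,.05,(.586,-.25),.06,40);print('saucer');blobs(P,.004,.02,(.586,-.25),.07,40)
E
```

```text
{'time_s': 29.567, 'tcp_pos': [0.516, 0.036, 0.192], 'orientation': [0.688, 0.726, 0.004, 0.003], 'qpos': [0.287, 0.548, -0.607, 1.926, 0.433, 0.79, -0.506], 'wrist_force': [0.628, 0.861, 0.131], 'opening': 0.085, 'finger_force': 0.0}
((0.5106204748153687, 0.03573217988014221), (0.05823796987533569, 0.10070893913507462), 2.9849395751953125) (np.float64(0.0015), np.float64(-0.0179)) [0.07199381 0.07662182 0.07789392]
tilt [0.00064614 0.00482904 0.07568776]
knob
n 1099 px [549 233  41  35] lo [0.6743 0.0188 0.0684] hi [0.6951 0.0403 0.0804] rect [0.6853 0.0295] [0.0232 0.0225] 16.2 circ [0.6853 0.0292] 0.0122
ram
n 212 px [388 249  27  27] lo [ 0.5648 -0.2584  0.031 ] hi [ 0.6238 -0.1991  0.0454] rect [ 0.5941 -0.2297] [0.0585 0.0598] 46.2 circ [ 0.5941 -0.2293] 0.0309
saucer
n 1297 px [381 242  49  49] lo [ 0.5357 -0.2979  0.005 ] hi [ 0.6434 -0.1899  0.0175] rect [ 0.5891 -0.2431] [0.1121 0.1129] 46.6 circ [ 0.5904 -0.2436] 0.0581
n 307 px [390 254  20  20] lo [ 0.5722 -0.2516  0.0095] hi [ 0.6162 -0.2093  0.0191] rect [ 0.594  -0.2304] [0.0447 0.0434] 0.9 circ [ 0.5942 -0.2298] 0.0235
```

View pics/w16.png

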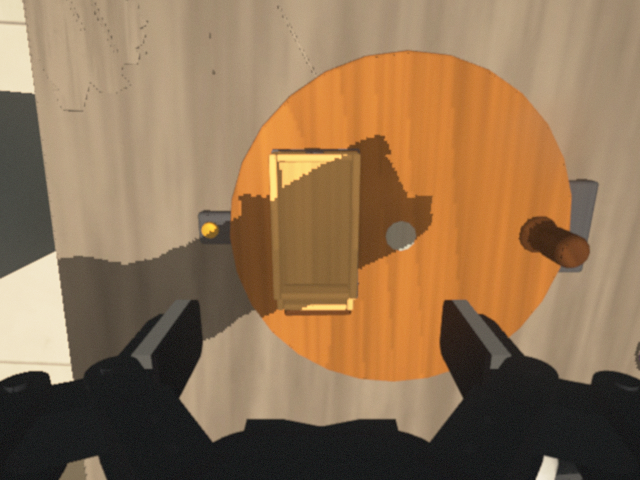

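The pile is staggered correctly: lower tray y +1 mm, upper −18 mm, level, seen at (315,230) with the lower rim showing at the batten end (320,308). The ramekin has been knocked to about 14 mm off the saucer's middle, which I'll mend after turning the stand. Now to the knob.

>>> step_arm(steps=[1,-0.0024,0.0242,0,0,0,0,1,-0.0024,0.0242,0,0,0,0,1,-0.0024,0.0242,0,0,0,0,1,-0.0024,0.0242,0,0,0,0,1,-0.0024,0.0242,0,0,0,0,1,-0.0024,0.0242,0,0,0,0,1,-0.0024,0.0242,0,0,0,0,1,0,0,0,0,0,-7,1,0,0,0,0,0,-7,1,0,0,0,0,0,-7,1,0,0,0,0,0,-7,1,0,0,0,0,0,-7])

```text
time_s: 30.67
tcp_pos: [0.6813, 0.0277, 0.1847]
orientation: [0.434, 0.901, -0.001, -0.002]
wrist_force: [0.3, 0.1, -0.4]
opening: 0.0856
finger_force: 0.0
```

>>> step_arm(steps=[1,0,0,0,0,0,-7,1,0,0,0,0,0,-7,1,0,0,0,0,0,-7,1,0,0,0,0,0,-7,1,0,0,0,0,0,-7,1,0,0,0,0,0,-7,1,0,0,0,0,0,-7,1,0,0,0,0,0,-6,1,0,0,0,0,0,0,1,0,0,0,0,0,0])

```text
time_s: 31.5
tcp_pos: [0.6816, 0.0277, 0.1853]
orientation: [-0.026, 1.0, 0.0, -0.001]
wrist_force: [-0.0, -0.3, -0.3]
opening: 0.0855
finger_force: 0.0
```

```bash
python3 - <<'E'
from h import *
st();s,P=look('w17.png')
blobs(P,.068,.09,(.686,.028),.03)
delta(.686,.0285,.041,183.5)
E
```

```text
{'time_s': 31.5, 'tcp_pos': [0.682, 0.028, 0.185], 'orientation': [-0.026, 1.0, 0.0, -0.001], 'qpos': [0.393, 0.892, -0.949, 1.444, 0.748, 1.193, 0.965], 'wrist_force': [-0.029, -0.252, -0.305], 'opening': 0.086, 'finger_force': 0.0}
n 1044 px [304 221  36  38] lo [0.6752 0.0177 0.0686] hi [0.6967 0.0398 0.0802] rect [0.6863 0.0288] [0.0231 0.0233] 68.5 circ [0.6867 0.0287] 0.0121
yaw -177.03 tool shift [-0.0046  0.0005  0.1448] rotvec [ 0.   -0.12 -0.53]
```

>>> step_arm(steps=[0.6,-0.0048,0.0006,0.024,0,0,-0.5,0.6,0,0,0.024,0,0,0,0.6,0,0,0.024,0,0,0,0.6,0,0,0.024,0,0,0,0.6,0,0,0.024,0,0,0,0.6,0,0,0.024,0,0,0,0.6,0,0,0,0,0,0,0,0,0,0,0,0,0,0,0,0,0,0,0,0,0,0,0,0,0,0,0,0,0,0,0,0,0,0,0,0,0,0,0,0,0], newtons=35)

```text
time_s: 32.55
tcp_pos: [0.6881, 0.029, 0.045]
orientation: [-0.031, 1.0, 0.0, 0.001]
wrist_force: [-0.4, 0.4, 1.8]
opening: 0.0229
finger_force: 35.2
```

```bash
python3 -c "
from h import *
st()"
```

```text
{'time_s': 32.55, 'tcp_pos': [0.688, 0.029, 0.045], 'orientation': [-0.031, 1.0, 0.0, 0.001], 'qpos': [0.352, 1.052, -0.85, 1.516, 0.893, 0.993, 0.878], 'wrist_force': [-0.438, 0.379, 1.849], 'opening': 0.023, 'finger_force': 35.171}
```

>>> step_arm(steps=[0,0,-0.0019,0,0,0,1,0,0,-0.0038,0,0,0,2,0,0.0002,-0.0057,0,0,0,3,0,0.0003,-0.0075,0,0,0,4,0,0.0003,-0.0075,0,0,0,4,0,0.0003,-0.0075,0,0,0,4,0,0.0003,-0.0075,0,0,0,4,0,0.0003,-0.0075,0,0,0,4,0,0.0003,-0.0075,0,0,0,4,0,0.0003,-0.0075,0,0,0,4,0,0.0003,-0.0075,0,0,0,4,0,0.0003,-0.0075,0,0,0,4])

```text
time_s: 33.55
tcp_pos: [0.6658, -0.0444, 0.045]
orientation: [0.33, 0.944, 0.001, 0.002]
wrist_force: [1.8, 1.1, 3.4]
opening: 0.0231
finger_force: 35.5
```

>>> step_arm(steps=[0,0.0003,-0.0075,0,0,0,4,0,0.0003,-0.0075,0,0,0,4,0,0.0003,-0.0075,0,0,0,4,0,0.0003,-0.0075,0,0,0,4,0,0.0003,-0.0075,0,0,0,4,0,0.0003,-0.0075,0,0,0,4,0,0.0003,-0.0075,0,0,0,4,0,0.0003,-0.0075,0,0,0,4,0,0.0003,-0.0075,0,0,0,4,0,0.0003,-0.0075,0,0,0,4,0,0.0003,-0.0075,0,0,0,4,0,0.0003,-0.0075,0,0,0,4])

```text
time_s: 34.55
tcp_pos: [0.5876, -0.086, 0.045]
orientation: [0.686, 0.727, 0.001, 0.002]
wrist_force: [2.3, -1.5, 5.2]
opening: 0.0228
finger_force: 35.6
```

>>> step_arm(steps=[0,0.0003,-0.0075,0,0,0,4,0,0.0003,-0.0075,0,0,0,4,0,0.0003,-0.0075,0,0,0,4,0,0.0003,-0.0075,0,0,0,4,0,0.0003,-0.0075,0,0,0,4,0,0.0003,-0.0075,0,0,0,4,0,0.0003,-0.0075,0,0,0,4,0,0.0003,-0.0075,0,0,0,4,0,0.0003,-0.0075,0,0,0,4,0,0.0003,-0.0075,0,0,0,4,0,0.0003,-0.0075,0,0,0,4,0,0.0003,-0.0075,0,0,0,4])

```text
time_s: 35.55
tcp_pos: [0.5053, -0.0556, 0.0449]
orientation: [0.923, 0.385, 0.001, 0.001]
wrist_force: [0.6, -2.6, 9.0]
opening: 0.0235
finger_force: 36.1
```

```bash
python3 -c "
from h import *
st();delta(.579-.108*np.cos(.0576),.0217-.108*np.sin(.0576),.044,3.3)"
```

```text
{'time_s': 35.55, 'tcp_pos': [0.505, -0.056, 0.045], 'orientation': [0.923, 0.385, 0.001, 0.001], 'qpos': [0.188, 0.736, -0.202, 2.051, 0.371, 0.386, -1.089], 'wrist_force': [0.617, -2.596, 8.959], 'opening': 0.024, 'finger_force': 36.083}
yaw 45.3 tool shift [ 0.0265 -0.0742  0.0007] rotvec [ 0.18 -0.12 42.  ]
```

>>> step_arm(steps=[0,0.0003,-0.0075,0,0,0,4,0,0.0003,-0.0075,0,0,0,4,0,0.0003,-0.0075,0,0,0,4,0,0.0003,-0.0075,0,0,0,4,0,0.0003,-0.0075,0,0,0,4,0,0.0003,-0.0075,0,0,0,4,0,0.0003,-0.0075,0,0,0,4,0,0.0003,-0.0075,0,0,0,4,0,0.0002,-0.0075,0,0,0,4,0,0.0002,-0.0057,0,0,0,3,0,0,-0.0038,0,0,0,2,0,0,-0.0019,0,0,0,1])

```text
time_s: 36.55
tcp_pos: [0.4729, 0.0157, 0.0449]
orientation: [1.0, 0.029, 0.001, 0.0]
wrist_force: [-2.0, -3.3, 12.6]
opening: 0.0232
finger_force: 36.4
```

>>> step_arm(steps=[0,0,0,0,0,0,0,0,0,0,0,0,0,0])

```text
time_s: 36.72
tcp_pos: [0.473, 0.0155, 0.0449]
orientation: [1.0, 0.03, 0.001, 0.0]
wrist_force: [-1.7, -0.9, 13.4]
opening: 0.023
finger_force: 36.4
```

```bash
python3 -c "
from h import *
st();delta(.579-.108*np.cos(.0576),.0217-.108*np.sin(.0576),.044,3.3)"
```

```text
{'time_s': 36.717, 'tcp_pos': [0.473, 0.016, 0.045], 'orientation': [1.0, 0.03, 0.001, 0.0], 'qpos': [-0.082, 0.707, -0.016, 2.146, 0.039, 0.287, -1.642], 'wrist_force': [-1.731, -0.893, 13.447], 'opening': 0.023, 'finger_force': 36.391}
yaw 3.45 tool shift [-0.0018 -0.0001  0.0009] rotvec [ 0.04 -0.11  0.15]
```

At home position. Release gently, rise and look.

>>> step_arm(steps=[0.4,0,0,0,0,0,0,0.5,0,0,0,0,0,0,0.6,0,0,0,0,0,0,0.6,0,0,0,0,0,0,0.6,0,0,-0.01,0,0,0,0.6,0,0,-0.025,0,0,0,0.6,0,0,-0.03,0,0,0,0.8,0,0,-0.03,0,0,0,1,0,0,-0.03,0,0,0,1,0,0,0,0,0,0])

```text
time_s: 37.55
tcp_pos: [0.4756, 0.0165, 0.1737]
orientation: [0.999, 0.032, 0.005, -0.0]
wrist_force: [0.6, 0.0, -1.1]
opening: 0.0843
finger_force: 0.0
```

```bash
python3 - <<'E'
from h import *
st();t=cam('top');save(t,'top9.png',(200,160,480,370),2.8);P=cloud(t)-[.0018,.0013,0]
b=A+.066*np.array([np.cos(.0576),np.sin(.0576)])
m=(P[...,2]>.068)&(P[...,2]<.09)&(np.hypot(P[...,0]-b[0],P[...,1]-b[1])<.08)
r=cv2.minAreaRect(P[m][:,:2].astype(np.float32));print('upper',r,bayframe(r[0],home=0))
print('knob');blobs(P,.07,.09,(.471,.018),.03,30)
print('ram');blobs(P,.03,.05,(.59,-.23),.06,40);print('saucer');blobs(P,.004,.02,(.586,-.25),.07,40)
E
```

```text
{'time_s': 37.55, 'tcp_pos': [0.476, 0.016, 0.174], 'orientation': [0.999, 0.032, 0.005, -0.0], 'qpos': [-0.071, 0.466, -0.031, 2.06, 0.025, 0.606, -1.627], 'wrist_force': [0.553, 0.002, -1.089], 'opening': 0.084, 'finger_force': 0.0}
upper ((0.6464738845825195, 0.006997223943471909), (0.05785982310771942, 0.09877423942089081), 2.2225935459136963) (np.float64(0.0005), np.float64(-0.0186))
knob
ram
n 211 px [388 249  27  27] lo [ 0.5629 -0.2596  0.0305] hi [ 0.6218 -0.2005  0.0448] rect [ 0.592  -0.2307] [0.0586 0.0591] 46.1 circ [ 0.5922 -0.2305] 0.0308
saucer
n 1296 px [381 242  49  49] lo [ 0.5339 -0.299   0.0051] hi [ 0.6414 -0.1911  0.0176] rect [ 0.5877 -0.2446] [0.1119 0.1135] 46.4 circ [ 0.5878 -0.245 ] 0.0576
n 302 px [390 254  20  20] lo [ 0.5702 -0.2524  0.0099] hi [ 0.6145 -0.2108  0.0194] rect [ 0.5931 -0.2317] [0.0446 0.0437] 64.2 circ [ 0.5925 -0.2312] 0.0235
```

View pics/top9.png

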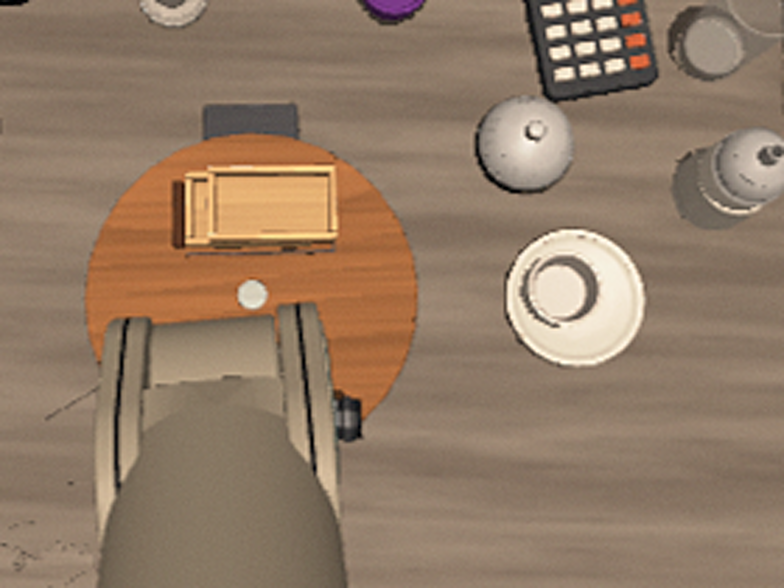

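The picture shows the pile in order at (260,205) with the bay at the guest tongue. The ramekin is off centre on the saucer, (560,290) against (575,298), by about 15 mm. I re-centre it.

>>> step_arm(steps=[1,0.005,0.0125,0,0,0,0,1,0.01,0.0255,0,0,0,0,1,0.01,0.0255,0,0,0,0,1,0.01,0.0255,0,0,0,0,1,0.01,0.0255,0,0,0,0,1,0.01,0.0255,0,0,0,0,1,0.01,0.0255,0,0,0,0,1,0.01,0.0255,0,0,0,0,1,0.01,0.0255,0,0,0,0,1,0.01,0.0255,0,0,0,0,1,0.005,0.0125,0,0,0,0,1,0,0,0,0,0,0])

```text
time_s: 38.6
tcp_pos: [0.588, -0.2358, 0.1671]
orientation: [1.0, 0.029, -0.0, 0.001]
wrist_force: [-0.7, -0.8, -0.6]
opening: 0.0854
finger_force: 0.0
```

```bash
python3 - <<'E'
from h import *
st();s,P=look('w20.png')
print('ram');blobs(P,.036,.055,(.59,-.235),.06);print('saucer');blobs(P,.011,.02,(.588,-.245),.075)
m=(P[...,2]>.036)&(P[...,2]<.055)&(np.hypot(P[...,0]-.592,P[...,1]+.23)<.05);q=P[m];print('tilt',np.linalg.lstsq(np.c_[q[:,:2],np.ones(len(q))],q[:,2],rcond=None)[0])
delta(.592,-.2305,.014,3.5)
E
```

```text
{'time_s': 38.6, 'tcp_pos': [0.588, -0.236, 0.167], 'orientation': [1.0, 0.029, -0.0, 0.001], 'qpos': [0.362, 0.674, -0.043, 1.63, 0.039, 0.839, -1.21], 'wrist_force': [-0.725, -0.814, -0.632], 'opening': 0.085, 'finger_force': 0.0}
ram
n 1957 px [269 173  89  87] lo [ 0.5617 -0.2593  0.0362] hi [ 0.621  -0.2006  0.0431] rect [ 0.5912 -0.2301] [0.0607 0.0601] 2.1 circ [ 0.5912 -0.23  ] 0.0309
saucer
n 5942 px [256 137 153 149] lo [ 0.5328 -0.2994  0.0111] hi [ 0.6426 -0.1887  0.0159] rect [ 0.5874 -0.2439] [0.1134 0.1139] 29.6 circ [ 0.5871 -0.2442] 0.0575
n 3124 px [281 179  65  63] lo [ 0.5685 -0.252   0.0121] hi [ 0.6122 -0.2079  0.0195] rect [ 0.5904 -0.2299] [0.0467 0.046 ] 86.5 circ [ 0.5909 -0.23  ] 0.0238
tilt [ 0.01644367 -0.00211155  0.03064501]
yaw 3.46 tool shift [ 0.0051 -0.0022  0.153 ] rotvec [-0.01  0.11 -0.04]
```

View pics/w20.png

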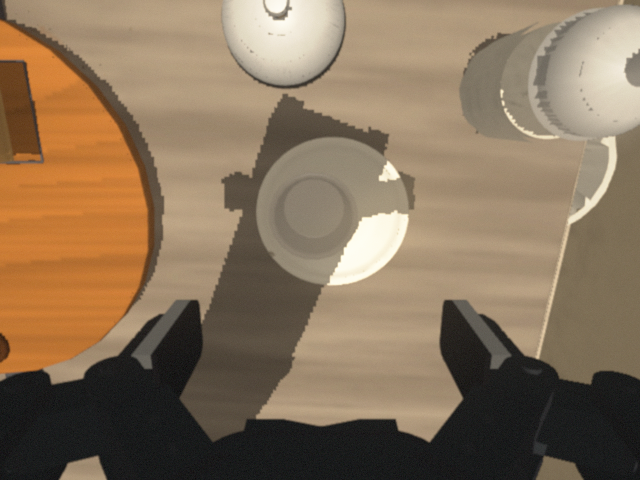

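The view shows the ramekin upright at (313,208) but 14.6 mm off the saucer's middle at (332,211). I lift it slightly and shift it.

>>> step_arm(steps=[1,0.004,-0.0025,0.028,0,0,0,1,0,0,0.028,0,0,0,1,0,0,0.028,0,0,0,1,0,0,0.028,0,0,0,1,0,0,0.025,0,0,0,1,0,0,0.014,0,0,0,1,0,0,0,0,0,0,0,0,0,0,0,0,0,0,0,0,0,0,0,0,0,0,0,0,0,0,0,0,0,0,0,0,0,0,0,0,0,0,0,0,0], newtons=40)

```text
time_s: 39.65
tcp_pos: [0.5933, -0.2293, 0.0196]
orientation: [1.0, 0.032, 0.002, 0.001]
wrist_force: [-1.7, 0.1, 6.8]
opening: 0.0589
finger_force: 42.8
```

>>> step_arm(steps=[0,0,0,-0.006,0,0,0,0,0,0,-0.008,0,0,0,0,-0.003,0.007,0,0,0,0,0,-0.003,0.007,0,0,0,0,0,0,0,0,0,0,0,0,0,0,0,0,0,0])

```text
time_s: 40.15
tcp_pos: [0.586, -0.2445, 0.0311]
orientation: [1.0, 0.031, -0.0, 0.0]
wrist_force: [-0.4, -0.3, -1.1]
opening: 0.0588
finger_force: 43.2
```

```bash
python3 - <<'E'
from h import *
st();s,P=look('w21.png');o=observe()['tcp_pos'];print(o)
print('saucer');blobs(P,.008,.018,(.588,-.245),.065)
print('ram');blobs(P,.044,.068,(o[0],o[1]),.033)
E
```

```text
{'time_s': 40.15, 'tcp_pos': [0.586, -0.245, 0.031], 'orientation': [1.0, 0.031, -0.0, 0.0], 'qpos': [0.374, 0.862, -0.04, 1.697, 0.056, 0.585, -1.208], 'wrist_force': [-0.397, -0.267, -1.104], 'opening': 0.059, 'finger_force': 43.218}
[ 0.58635482 -0.24360674  0.03097399]
saucer
n 20617 px [184 146 271 169] lo [ 0.5768 -0.298   0.0081] hi [ 0.6426 -0.1883  0.0154] rect [ 0.6088 -0.2418] [0.0705 0.1147] 4.2 circ [ 0.5868 -0.2433] 0.0577
ram
n 12023 px [211 246 219 169] lo [ 0.5554 -0.2741  0.0443] hi [ 0.614  -0.2125  0.0672] rect [ 0.5841 -0.2439] [0.0614 0.0612] 48.7 circ [ 0.5864 -0.2436] 0.0331
```

>>> step_arm(steps=[0,0,0,0.006,0,0,0,0,0,0,0.005,0,0,0,0,0,0,0.001,0,0,0,0,0,0,0,0,0,0,0.85,0,0,0,0,0,0,0.85,0,0,0,0,0,0,0.9,0,0,0,0,0,0,0.9,0,0,-0.02,0,0,0,0.9,0,0,-0.03,0,0,0,1,0,0,-0.04,0,0,0,1,0,0,-0.04,0,0,0,1,0,0,-0.02,0,0,0])

```text
time_s: 41.2
tcp_pos: [0.5891, -0.2437, 0.174]
orientation: [0.999, 0.032, 0.003, 0.001]
wrist_force: [0.6, 0.1, -0.1]
opening: 0.0855
finger_force: 0.0
```

>>> step_arm(steps=[1,0,0,0,0,0,0,1,0,0,0,0,0,0,1,0,0,0,0,0,0])

```text
time_s: 41.45
tcp_pos: [0.5861, -0.2426, 0.1682]
orientation: [0.999, 0.032, -0.001, -0.0]
wrist_force: [-0.4, -0.5, -0.8]
opening: 0.0854
finger_force: 0.0
```

```bash
python3 - <<'E'
from h import *
st();s,P=look('w22.png')
print('ram');blobs(P,.036,.055,(.587,-.244),.05);print('saucer');blobs(P,.011,.02,(.588,-.245),.075)
t=cam('top');save(t,'top10.png',(140,120,500,390),2.2);P=cloud(t)-[.0018,.0013,0]
b=A+.066*np.array([np.cos(.0576),np.sin(.0576)])
m=(P[...,2]>.068)&(P[...,2]<.09)&(np.hypot(P[...,0]-b[0],P[...,1]-b[1])<.08)
r=cv2.minAreaRect(P[m][:,:2].astype(np.float32));print('upper',r,bayframe(r[0],home=0))
print('knob');blobs(P,.07,.09,(.471,.018),.03,30)
E
```

```text
{'time_s': 41.45, 'tcp_pos': [0.586, -0.243, 0.168], 'orientation': [0.999, 0.032, -0.001, -0.0], 'qpos': [0.378, 0.675, -0.05, 1.624, 0.042, 0.846, -1.196], 'wrist_force': [-0.36, -0.488, -0.8], 'opening': 0.085, 'finger_force': 0.0}
ram
n 1906 px [278 179  88  86] lo [ 0.5561 -0.2719  0.0363] hi [ 0.615  -0.2132  0.0431] rect [ 0.5853 -0.2425] [0.0605 0.06  ] 3.6 circ [ 0.5851 -0.2424] 0.0307
saucer
n 6001 px [247 134 152 148] lo [ 0.5327 -0.2985  0.011 ] hi [ 0.6425 -0.188   0.0158] rect [ 0.5872 -0.2433] [0.1131 0.114 ] 2.2 circ [ 0.5869 -0.2432] 0.0575
n 3046 px [290 185  64  62] lo [ 0.5626 -0.2647  0.0121] hi [ 0.6055 -0.2204  0.0194] rect [ 0.5843 -0.2427] [0.0454 0.0466] 17.7 circ [ 0.5848 -0.2425] 0.0238
upper ((0.6466570496559143, 0.006984163075685501), (0.057688355445861816, 0.09853006899356842), 2.375727653503418) (np.float64(0.0007), np.float64(-0.0186))
knob
n 98 px [285 308  11  11] lo [0.4606 0.0038 0.0733] hi [0.4816 0.0251 0.0825] rect [0.4711 0.0144] [0.021  0.0213] 1.6 circ [0.4713 0.0153] 0.0118
```

View pics/top10.png

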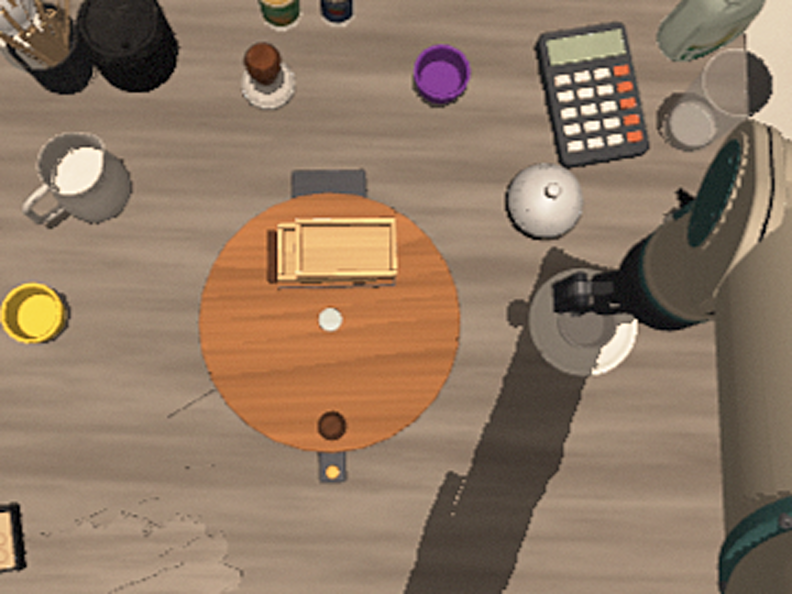

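The bay is home at the guest tongue with the knob over the stud side at (331,425). The pile is staggered at (335,250). The ramekin is 2 mm off the saucer's middle, and the robot touches nothing. I hand in.

```bash
python3 -c "
from h import *
print(finish_job())"
```

```text
the job is handed in; nothing more can be done
None
```

I handed the job in; `finish_job()` gave no verdict, but my last measurements met the requirements: bay home at the guest tongue, both trays (only two were present) in a staggered pile, and the ramekin upright 2 mm off the saucer's middle after I re-centred it once when it was knocked aside.

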